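Free the seized ejector, unload the glass die and reload it

TASK

The ejector of the glass die is seized: work its knob back and forth while pulling until it is fully up, then take out the pressed pieces (star on top) and lay them flat in the divided crate, one to a cell. Work the ejector fully down again in the same way and lay each plain blank that is on the table into the die cavity of its own shape and size, flat and flush with the die's top. Leave the other things on the table alone.

Things in the scene. Friction and masses are not known exactly. Their poses are not given: they have to be found in the camera images.
- die: Aluminium forming die, fixed, 92 (x) x 262 (y) x 31 high. Origin: centre of its underside; z up. Along its y axis, from +y to -y, stand the ejector knob (y = +103) and three cavities: square (y = +36), small round (y = -22), large round (y = -86), all at x = 0. The top is at z = 31.
- ejector (a joint): Height of the ejector in m: 0 fully down, 0.014 fully up. Its pads are the floors of all three cavities and carry the pieces: down, the pad tops lie 10 mm below the die's top (a piece lies flush); up, they stand 4 mm above it. It moves with the knob along z and stays where it is left.
- knob (a joint): Turn of the ejector knob in rad, stops at -0.8 and +0.8, positive anticlockwise from above; starts at 0. Turning takes about 0.4 N m. The shank is seized: a straight pull or push holds up to about 160 N, but while the knob is being turned, either way, it can be drawn up (or pressed down) with little force, by at most 2.5 mm for each radian turned.
- knob_grip (a point): Centre of the ejector knob's black grip bar, 52 long (along its x), 14 thick (along its y), 20 high; it turns and rises with the knob. With the ejector down it is 26 mm above the die's top. At knob = 0 its axes are those of the die.
- cavity_square (a point): Centre of the floor (pad top with the ejector down) of the square cavity (49 x 49 mm, sides along the die's x and y), 10 mm below the die's top; axes as the die's. Fixed: does not rise with the ejector.
- cavity_small (a point): Centre of the floor (pad top with the ejector down) of the small round cavity (43 mm in diameter), 10 mm below the die's top; axes as the die's. Fixed: does not rise with the ejector.
- cavity_large (a point): Centre of the floor (pad top with the ejector down) of the large round cavity (61 mm in diameter), 10 mm below the die's top; axes as the die's. Fixed: does not rise with the ejector.
- pressed_square: Finished pressed glass piece with a raised star (1 mm) on top, square, 46 x 46 mm, 10 mm thick; origin: centre of its underside, z up. Starts flush in the die's square cavity (may be absent).
- pressed_small: Finished pressed glass piece with a raised star (1 mm) on top, round, 40 mm in diameter, 10 mm thick; origin: centre of its underside, z up. Starts flush in the die's small cavity (may be absent).
- pressed_large: Finished pressed glass piece with a raised star (1 mm) on top, round, 58 mm in diameter, 10 mm thick; origin: centre of its underside, z up. Starts flush in the die's large cavity (may be absent).
- blank_square: Plain glass blank without a star, square, 46 x 46 mm, 10 mm thick; origin: centre of its underside, z up. Starts lying on the table in front of the die or to its right (may be absent). Nearer the robot than x = 0.46 stand a tall drawer unit and a kiln: keep the gripper clear of them.
- blank_small: Plain glass blank without a star, round, 40 mm in diameter, 10 mm thick; origin: centre of its underside, z up. Starts lying on the table in front of the die or to its right (may be absent). Nearer the robot than x = 0.46 stand a tall drawer unit and a kiln: keep the gripper clear of them.
- blank_large: Plain glass blank without a star, round, 58 mm in diameter, 10 mm thick; origin: centre of its underside, z up. Starts lying on the table in front of the die or to its right (may be absent). Nearer the robot than x = 0.46 stand a tall drawer unit and a kiln: keep the gripper clear of them.
- crate: Low wooden crate, fixed, 88 (x) x 232 (y) x 12 high, floor and walls 4 thick, divided by two walls into three cells in a row along its y; each cell is 80 (x) x 72 (y) inside and 8 deep, too small for two pieces lying flat. Origin: centre of its underside, z up.
- cell_0 (a point): Centre of the floor of the crate's cell 0 (4 mm above the table; y = +76 mm on the crate), axes as the crate's.
- cell_1 (a point): Centre of the floor of the crate's cell 1 (4 mm above the table; y = +0 mm on the crate), axes as the crate's.
- cell_2 (a point): Centre of the floor of the crate's cell 2 (4 mm above the table; y = -76 mm on the crate), axes as the crate's.
- lid_3: Bystander: black round jar lid, 78 mm across and 14 mm high, behind the die. Leave it alone.
- lid_4: Bystander: black round jar lid, 78 mm across and 14 mm high. Leave it alone.
- glass_pot: Bystander: small greenish glass ramekin, 87 mm across and 50 mm high, behind the die. Leave it alone.
- paint_brush: Bystander: thin black brush, 147 mm long. Leave it alone.
Things that resemble listed ones, but are neither listed nor needed, are in the scene too. Leave any red look-alike of the pressed_small alone.

How it is judged:
By the outcome, as a careful person would: the job done as asked, in the order asked, and still so for the second after the job is handed in, with the robot touching nothing.
Of pressed_square, pressed_small, pressed_large only 2 to 3 are there at a start; the rules pass over those that are not, and their reading is None.
Of blank_square, blank_small, blank_large only 2 to 3 are there at a start; the rules pass over those that are not, and their reading is None.
At some moment in a run one of blank_square, blank_small, blank_large may be knocked a few centimetres aside while the robot is not near it.
It also fails if it takes over 210 s, if anything falls off the work surface, if the arm or the gripper's body presses on something with over 40 N, if the wrist force passes 120 N, or if a joint passes its speed limit or range.

ROBOT

A 6-joint arm with a two-finger parallel gripper is mounted at the origin on a cart in front of the work surface, level with it; the furniture and walls round the work are solid. World frame = base frame: x ahead of the robot, y to its left, z up, the work surface at z = 0. Lengths are in m, angles in rad, forces in N, time in s.
With the tool pointing down it reaches from about 0.375 to 0.9 m from the base axis. Payload 3.1 kg.
Tool frame: the origin (TCP) lies between the finger pads; the fingertips stand 8 mm ahead of it and the grasp point (between the pads) lies 11 mm behind it; z points along the fingers, y is the line along which they close (so a half turn about z gives the same grasp; the last joint's range is limited). The gripper opens to 85 mm and grips with 20 to 120 N. Pads are 22 mm wide; open, the fingers measure 114 mm over their backs; the gripper's body (76 mm by 85 mm) begins 54 mm behind the grasp point. The pads swing forward as they close: fully open they stand 13 mm farther back than shut.
Start: joints at [1.03, 0.527, 1.433, -0, 1.181, -0.178], TCP at [0.221, 0.585, 0.239] pointing down, gripper open.
Joint ranges: [-3.08, 3.08], [-0.75, 2.2], [0.22, 2.44], [-1.43, 4.57], [0, 2.65], [-2.85, 2.85]. Speed limits (rad/s): [2.79, 2.79, 3.14, 3.14, 3.14, 3.14].

INTERFACE

Orientations are given as a unit quaternion [x, y, z, w].
In Python, from station import readout, cams, sign_off gives the robot as it stands.
- The arm moves only by the tool send_rows, never from a script. Its argument "commands" is text: rows parted by semicolons, each of 5 numbers parted by spaces: the finger opening in mm, from 0 to 85.4, then the shift along the tool's x, y, z each as a share of 0.02 m, from -1 to 1, then the turn about the tool's z as a share of 4 degrees, from -1 to 1. In form: grip dx dy dz spin; .... A call has 1 to 20 rows; each row shifts and turns the commanded pose from where the row before left it, along the tool's axes as they then stand; what a row does not reach is not made up. A row lasts 1/12 s, in which the tool goes at most 41.7 mm and 7.16 degrees, less where a joint would pass 70% of its speed; a pose out of reach is approached as far as the arm can. A call with a number of a shift or a turn outside -1 to 1 is refused whole. A call with a gripper value outside its range is refused whole. The fingers move at their own pace and stop on an object; "grip_force" is the grip in N (left out, the last holds). Time passes only in rows, so rows that do not move let the fingers close. It gives the time, the measured TCP pose, the force, the opening and the grip force at its end, in the units of the state.
- readout.sense(): the state, without advancing time (a new reading comes with each control period).
- cams.snapshot(name): name is "scene" or "side" or "wrist"; returns a dict with "pixels" (400x640x3 uint8, red, green, blue), "intrinsics" (3x3 intrinsics, pixels), "eye" and "rotation" of the camera in the world. Camera axes: x right, y down, z forward; pixel columns grow to the right and rows downward; lengths in m; the calibration is good to about 2 mm. A picture is of the moment at which its call begins. There is no depth.
- sign_off(): hands the job in; it is judged then, once.
The state is a dict: "t": time; "q": joint angles; "qd": joint speeds; "tau": joint torques, N m; "tcp_pos": TCP position; "tool_rot": TCP orientation; "force": force on the tool from outside, world axes, zero at the start; "ft_torque": the same for the moment, N m; "finger_gap": opening from 0.0 (shut) to 1.0 (fully open); "gripper_force": force on a finger pad.
Only numpy, scipy, OpenCV 4.12 (cv2) and the standard library are available. Lean on these libraries where they do the work, as an engineer would, in place of code of your own. Each camera call takes 0.05 s, during which the arm holds its last target. There are 200 camera calls.

## Working session

There is one attempt and no reset: what is moved stays moved. The work goes in short steps, Python scripts to look and compute and a tool call to move; the robot and the scene stay as the last step left them, time stands still between calls to the robot, and variables do not carry over. Pictures are saved under pics/ and viewed, at most 14 in all, crops included, and the job is handed in when it is done.

Besides the shell and the picture viewer there is one more tool, called after "Emit:" as name(argument=value, ...) on one line, values as JSON. send_rows: Moves the arm, as the interface text tells. Its arguments: {"type":"object","properties":{"commands":{"type":"string"},"grip_force":{"type":"number"}},"required":["commands"]}

```bash
mkdir -p pics; ls; cat > h.py <<'E'
import numpy as np, cv2
from station import readout, cams, sign_off
def snap(n,f=None):
    s=cams.snapshot(n)
    if f: cv2.imwrite('pics/'+f,cv2.cvtColor(np.array(s['pixels']),cv2.COLOR_RGB2BGR))
    return s
def ray(s,u,v,z):
    K=np.array(s['intrinsics']);R=np.array(s['rotation']);e=np.array(s['eye'])
    d=R@np.linalg.inv(K)@[u,v,1]; return e+d*(z-e[2])/d[2]
def proj(s,p):
    K=np.array(s['intrinsics']);R=np.array(s['rotation']);e=np.array(s['eye'])
    q=K@R.T@(np.array(p)-e); return q[:2]/q[2]
E
python3 - <<'E'
from h import *
import pickle
for n in ['scene','side']:
    s=snap(n,n+'0.png'); pickle.dump(s,open(n+'0.pkl','wb')); print(n,np.round(s['eye'],3),np.round(s['rotation'],3).tolist(),np.round(s['intrinsics'],1).tolist())
s=readout.sense(); print(s)
E
```

```text
pics
scene [-0.021  1.351  0.834] [-0.191, 0.84, -0.496, 0.111] [[482.9, 0.0, 322.4], [0.0, 482.9, 202.1], [0.0, 0.0, 1.0]]
side [ 0.618 -0.925  0.908] [0.906, 0.018, -0.014, -0.422] [[407.9, 0.0, 322.3], [0.0, 407.9, 199.0], [0.0, 0.0, 1.0]]
{'t': 0.1, 'q': array([ 1.03046654e+00,  5.28373114e-01,  1.43377160e+00,  3.05367332e-05,
        1.18140574e+00, -1.78517890e-01]), 'qd': array([ 0.00040486, -0.00045782, -0.00487229, -0.00021782, -0.00011719,
        0.00032238]), 'tau': array([ 1.36483877e-04, -4.43303633e+01, -1.78585607e+01, -2.69585444e-04,
        3.83960840e-03,  9.11924786e-06]), 'tcp_pos': array([0.22087879, 0.58399952, 0.23843233]), 'tool_rot': array([ 1.79926441e-01,  9.83679581e-01, -9.11379009e-04, -3.57529840e-04]), 'force': array([ 0.41316098, -0.17467017, -0.10377257]), 'ft_torque': array([-0.03467133,  0.05527468,  0.00195878]), 'gripper_force': 0.0, 'finger_gap': 1.0021243277144067}
```

View pics/scene0.png

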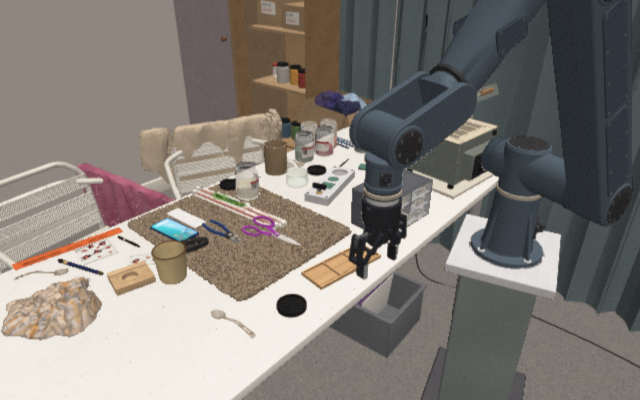

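View pics/side0.png

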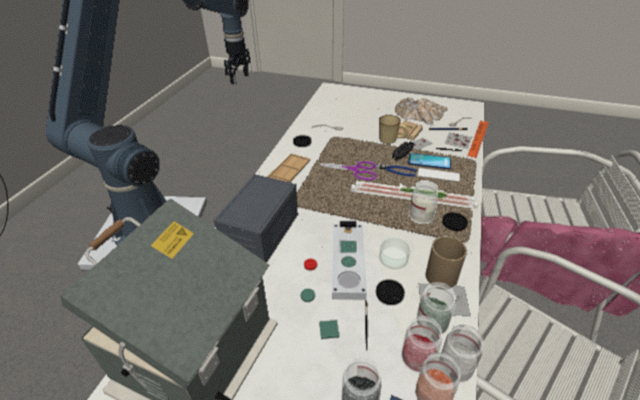

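```bash
python3 - <<'E'
from h import *
import pickle
s=pickle.load(open('side0.pkl','rb'));im=cv2.cvtColor(np.array(s['pixels']),cv2.COLOR_RGB2BGR)
a=cv2.resize(im[205:345,270:400],None,fx=4,fy=4,interpolation=cv2.INTER_CUBIC)
b=cv2.resize(im[130:210,255:335],None,fx=3.5,fy=3.5,interpolation=cv2.INTER_CUBIC)
o=np.zeros((560,800,3),np.uint8);o[:560,:520]=a;o[:280,520:800]=b;cv2.imwrite('pics/c1.png',o)
for n,u,v,z in [('knob',348,224,.057),('sq',348,246,.031),('sm',348,262,.031),('lg',348,279,.031),('bs',307.5,295,.01),('bsq',329,329,.01),('red',310,264.5,.01),('crate',289,168,.01),('DieTL',334,222,.031),('DieBR',365,295,.031)]: print(n,np.round(ray(s,u,v,z),3))
hsv=cv2.cvtColor(im,cv2.COLOR_BGR2HSV)
m=cv2.inRange(hsv,(60,60,30),(100,255,200))
n,_,st,c=cv2.connectedComponentsWithStats(m)
for i in range(1,n):
    if st[i,4]>20: print(st[i],np.round(c[i],1),np.round(ray(s,*c[i],.01),3))
E
```

```text
Traceback (most recent call last):
  File "h.py", line 9, in ray
    d=R@np.linalg.inv(K)@[u,v,1]; return e+d*(z-e[2])/d[2]
      ~^~~~~~~~~~~~~~~~~
ValueError: matmul: Input operand 1 has a mismatch in its core dimension 0, with gufunc signature (n?,k),(k,m?)->(n?,m?) (size 3 is different from 4)
```

View pics/c1.png

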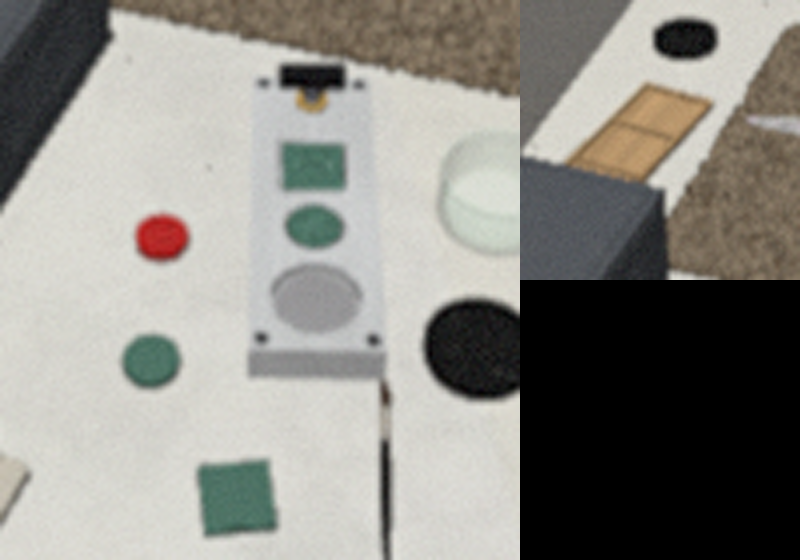

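The side view shows the die (348,260), with pressed pieces in the square (348,246) and small (348,262) cavities and the large one empty. A round blank is at (307,295), a square blank at (329,329), the red decoy at (310,264) and the crate at (289,168).

```bash
sed -i 's/R=np.array(s\[.rotation.\])/R=Rotation.from_quat(s["rotation"]).as_matrix()/; 1a from scipy.spatial.transform import Rotation' h.py
python3 - <<'E'
from h import *
import pickle
s=pickle.load(open('side0.pkl','rb'));im=cv2.cvtColor(np.array(s['pixels']),cv2.COLOR_RGB2BGR)
for n,u,v,z in [('knob',348,224,.057),('sq',348,246,.031),('sm',348.5,261.5,.031),('lg',349,279,.031),('red',310,264.5,.01),('c far',286.5,154.5,.012),('c farR',303,159.5,.012),('c nearR',285,181,.012),('Die near L',332.5,292.5,.031),('Die near R',365.5,292.5,.031)]: print(n,np.round(ray(s,u,v,z),3))
hsv=cv2.cvtColor(im,cv2.COLOR_BGR2HSV)
m=cv2.inRange(hsv,(60,60,30),(100,255,200))
n,_,st,c=cv2.connectedComponentsWithStats(m)
for i in range(1,n):
    if st[i,4]>20: print(st[i],np.round(c[i],1),np.round(ray(s,*c[i],.01),3))
r=readout.sense();print(Rotation.from_quat(r['tool_rot']).as_matrix().round(3))
w=snap('wrist','w0.png');print(w['eye']-r['tcp_pos'],Rotation.from_quat(w['rotation']).as_matrix().round(3))
E
```

```text
knob [ 0.647 -0.027  0.057]
sq [ 0.648 -0.093  0.031]
sm [ 0.649 -0.153  0.031]
lg [ 0.65  -0.216  0.031]
red [ 0.539 -0.15   0.01 ]
c far [0.409 0.409 0.012]
c farR [0.476 0.376 0.012]
c nearR [0.422 0.238 0.012]
Die near L [ 0.607 -0.262  0.031]
Die near R [ 0.693 -0.259  0.031]
[410 153  41  11 205] [425.1 157.5] [0.949 0.407 0.01 ]
[341 241  15  11 139] [347.7 246.4] [ 0.648 -0.075  0.01 ]
[342 257  13   9  91] [348.1 261.1] [ 0.649 -0.134  0.01 ]
[301 290  13  11 119] [307.3 294.9] [ 0.539 -0.257  0.01 ]
[320 321  18  17 262] [328.7 329. ] [ 0.6   -0.357  0.01 ]
[[-0.935  0.354 -0.001]
 [ 0.354  0.935 -0.002]
 [ 0.    -0.002 -1.   ]]
[-0.06284278  0.02392452  0.13483811] [[ 0.353  0.903  0.243]
 [ 0.936 -0.34  -0.094]
 [-0.002  0.261 -0.965]]
```

View pics/w0.png

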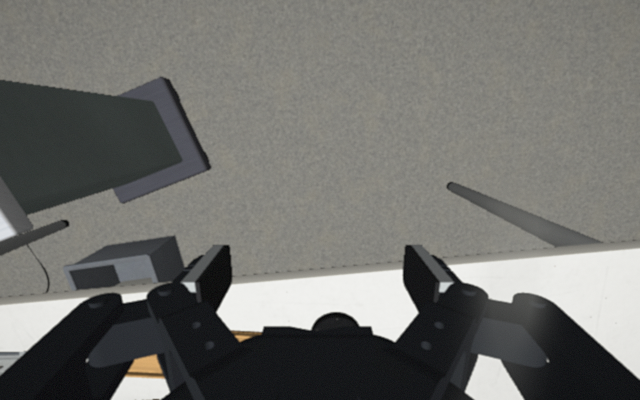

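Emit:
send_rows(commands="85 0 0 -0.6 -0.86;85 0 0 -0.6 -0.86;85 0 0 -0.6 -0.86;85 0 0 -0.6 -0.86;85 0 0 -0.6 -0.86;85 0 0 -0.6 -0.86;85 -.5 -1 0 0;85 -.5 -1 0 0;85 -.5 -1 0 0;85 -.5 -1 0 0;85 -.5 -1 0 0;85 -.5 -1 0 0;85 -.8 -1 0 0;85 -.8 -1 0 0;85 -.8 -1 0 0;85 -.8 -1 0 0;85 -.8 -1 0 0;85 -.8 -1 0 0;85 -.8 -1 0 0;85 -.8 -1 0 0")

```text
t: 1.82
tcp_pos: [0.4092, 0.3031, 0.3111]
tool_rot: [0.001, 1.0, -0.0, -0.0]
force: [0.2, 0.1, 0.8]
finger_gap: 0.991
gripper_force: 0.0
```

Emit:
send_rows(commands="85 -.8 -1 0 0;85 -.8 -1 0 0;85 -.8 -1 0 0;85 -.8 -1 0 0;85 -.8 -1 0 0;85 -.8 -1 0 0;85 -.8 -1 0 0;85 -.8 -1 0 0;85 -.8 -1 0 0;85 -.8 -1 0 0;85 -.8 -1 0 0;85 -.8 -1 0 0;85 -.8 -1 0 0;85 -.8 -1 0 0;85 -.8 -1 0 0;85 -.8 -1 0 0;85 -1 -1 0 0;85 0 -1 0 0;85 0 -1 0 0;85 0 0 0 0")

```text
t: 3.48
tcp_pos: [0.6842, -0.0804, 0.3102]
tool_rot: [0.003, 1.0, -0.001, -0.001]
force: [-0.4, -0.1, 0.2]
finger_gap: 0.995
gripper_force: 0.0
```

```bash
python3 - <<'E'
from h import *
import pickle
w=snap('wrist','w1.png');pickle.dump(w,open('w1.pkl','wb'))
r=readout.sense();print(r['t'],r['tcp_pos'],Rotation.from_quat(r['tool_rot']).as_matrix().round(3).tolist(),r['q'])
E
```

```text
3.5333 [ 0.68397415 -0.07813182  0.31039386] [[-1.0, 0.005, -0.001], [0.005, 1.0, 0.0], [0.001, 0.0, -1.0]] [-2.75613114e-01  5.57075637e-01  1.17143187e+00 -1.69582663e-04
  1.41438467e+00 -1.84177473e+00]
```

View pics/w1.png

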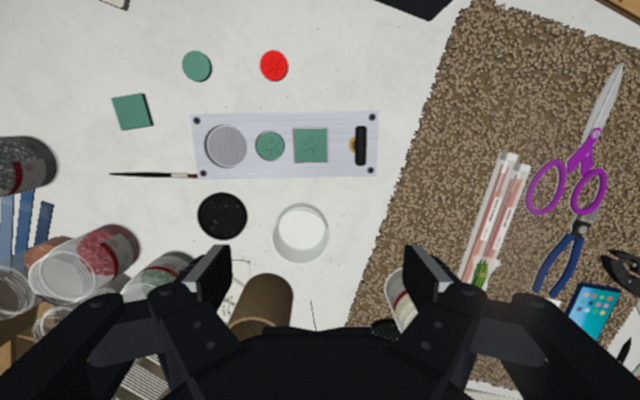

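The wrist view shows the whole die (285,145): the large cavity is empty, the pressed square and small pieces are in place, and the knob is at (361,146). The blanks lie at (197,66) and (132,112), the red decoy at (274,66).

```bash
cat >> h.py <<'E'
def blobs(s,lo,hi,z,amin=60):
    hsv=cv2.cvtColor(np.array(s['pixels']),cv2.COLOR_RGB2HSV);m=cv2.inRange(hsv,lo,hi)
    cs,_=cv2.findContours(m,cv2.RETR_EXTERNAL,cv2.CHAIN_APPROX_NONE);out=[]
    for c in cs:
        if cv2.contourArea(c)<amin: continue
        P=np.array([ray(s,p[0][0],p[0][1],z)[:2] for p in c]);r=cv2.minAreaRect((P*1000).astype(np.float32))
        M=cv2.moments(c);uv=(M['m10']/M['m00'],M['m01']/M['m00'])
        out.append((np.round(uv,1).tolist(),ray(s,*uv,z)[:2].round(4).tolist(),np.round(r[1],1).tolist(),round(r[2],1)))
    return out
G=((60,60,30),(100,255,220))
E
python3 - <<'E'
from h import *
import pickle
s=pickle.load(open('w1.pkl','rb'))
for z in(.01,.031):
    print(z);[print(b) for b in blobs(s,*G,z)]
print('black .067');[print(b) for b in blobs(s,(0,0,0),(180,255,45),.067) if 300<b[0][0]<390 and b[0][1]<200]
# large cavity + die outline: screw corners
im=np.array(s['pixels'])
for u,v in [(197.5,120.5),(376,117),(203.5,174),(371.5,170)]: print(ray(s,u,v,.031).round(4))
for u,v in [(226,146),(361,146)]: print(ray(s,u,v,.031).round(4),ray(s,u,v,.067).round(4))
E
```

```text
0.01
([597.9, 310.9], [0.9357, 0.4111], [54.2, 103.6], 79.7)
([269.8, 145.6], [0.6478, -0.151], [39.0, 38.6], 88.0)
([310.2, 144.7], [0.6468, -0.0903], [46.7, 46.4], 2.2)
([131.9, 111.3], [0.5978, -0.3491], [44.1, 46.4], 8.4)
([196.4, 65.8], [0.5376, -0.2484], [38.1, 36.8], 57.1)
0.031
([597.9, 310.9], [0.9203, 0.3874], [51.6, 98.6], 79.7)
([269.8, 145.6], [0.6463, -0.1475], [37.2, 36.8], 88.0)
([310.2, 144.7], [0.6454, -0.0898], [44.4, 44.2], 2.2)
([131.9, 111.3], [0.5987, -0.3361], [42.0, 44.1], 8.4)
([196.4, 65.8], [0.5415, -0.2402], [36.3, 35.0], 57.1)
black .067
([360.0, 145.3], [0.6439, -0.0241], [47.4, 12.6], 0.1)
[ 0.6115 -0.2467  0.031 ]
[0.6079 0.0019 0.031 ]
[ 0.6868 -0.2464  0.031 ]
[ 0.682 -0.001  0.031]
[ 0.6466 -0.21    0.031 ] [ 0.6441 -0.1986  0.067 ]
[ 0.6475 -0.0175  0.031 ] [ 0.6449 -0.0229  0.067 ]
```

Emit:
send_rows(commands="85 0.5 0.7 1 -0.33;85 0.5 0.7 1 0;85 0.5 0.7 1 0;85 0.5 0.6 1 0;85 0 0 1 0;85 0 0 1 0;85 0 0 1 0;85 0 0 1 0;85 0 0 1 0;85 0 0 0 0;85 0 0 0 0")

```text
t: 4.45
tcp_pos: [0.6423, -0.0216, 0.1304]
tool_rot: [-0.011, 1.0, 0.001, -0.002]
force: [-0.8, 0.4, -0.3]
finger_gap: 0.997
gripper_force: 0.0
```

```bash
python3 - <<'E'
from h import *
r=readout.sense();print(r['t'],r['tcp_pos'],Rotation.from_quat(r['tool_rot']).as_matrix().round(4).tolist(),r['q'])
E
```

```text
4.45 [ 0.6422729  -0.0215733   0.13040659] [[-0.9997, -0.0224, -0.003], [-0.0224, 0.9997, 0.001], [0.003, 0.0011, -1.0]] [-2.07347268e-01  6.81827842e-01  1.47475819e+00  4.56761166e-04
  9.88198762e-01 -1.80075778e+00]
```

Emit:
send_rows(commands="85 -0.1 -0.1 1 0;85 0 0 1 0;85 0 0 1 0;85 0 0 .7 0;85 0 0 .35 0;20 0 0 0 0;20 0 0 0 0;10 0 0 0 0;5 0 0 0 0;5 0 0 0 0;5 0 0 0 0;5 0 0 0 0;5 0 0 0 0;5 0 0 0 0", grip_force=60)

```text
t: 5.62
tcp_pos: [0.6461, -0.0239, 0.0518]
tool_rot: [-0.01, 1.0, 0.001, 0.001]
force: [-1.3, 3.6, 5.8]
finger_gap: 0.182
gripper_force: 58.5
```

```bash
python3 - <<'E'
from h import *
r=readout.sense();print(r)
snap('wrist','w2.png')
E
```

```text
{'t': 5.6167, 'q': array([-0.21019934,  0.79459315,  1.50343014,  0.00217527,  0.84192633,
       -1.80325126]), 'qd': array([ 7.93579555e-04, -2.07800758e-04,  4.89508407e-04, -8.29932838e-04,
        9.36358301e-05,  5.57908275e-04]), 'tau': array([-2.04366088e+00, -4.64257729e+01, -1.17041776e+01, -7.46653900e-01,
       -3.48645486e-01, -3.29573848e-02]), 'tcp_pos': array([ 0.64605496, -0.02385922,  0.05180146]), 'tool_rot': array([-1.04038760e-02,  9.99945211e-01,  6.11743038e-04,  9.79708507e-04]), 'force': array([-1.32813641,  3.63544199,  5.84077966]), 'ft_torque': array([ 0.58058103,  0.13461629, -0.02412524]), 'gripper_force': 58.521316051483154, 'finger_gap': 0.18164229733602008}
```

View pics/w2.png

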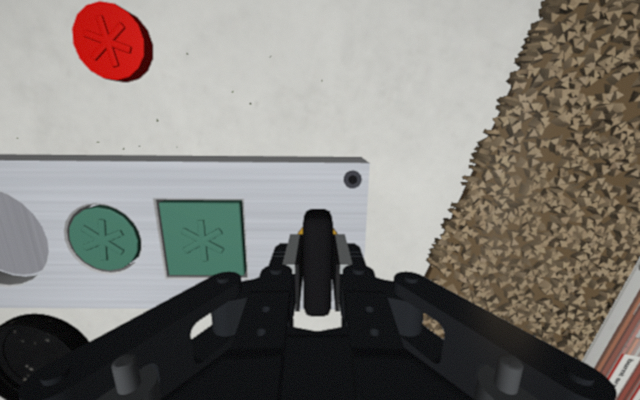

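Emit:
send_rows(commands="5 0 0 0 -1;5 0 0 -.008 -1;5 0 0 -.008 -1;5 0 0 -.008 -1;5 0 0 -.008 -1;5 0 0 -.008 -1;5 0 0 -.008 -1;5 0 0 -.008 -1;5 0 0 -.008 -1;5 0 0 -.008 -1;5 0 0 0 0", grip_force=80)

```text
t: 6.58
tcp_pos: [0.646, -0.024, 0.052]
tool_rot: [-0.352, 0.936, 0.0, 0.001]
force: [1.1, 3.7, -0.6]
finger_gap: 0.163
gripper_force: 78.2
```

```bash
cat > st.py <<'E'
from h import *
r=readout.sense();M=Rotation.from_quat(r['tool_rot']).as_matrix()
print(round(r['t'],2),r['tcp_pos'].round(4),'yaw(y-90)',np.degrees(np.arctan2(-M[0,1],M[1,1])).round(2),'F',r['force'].round(1),'T',r['ft_torque'].round(2),'gap',round(r['finger_gap']*85.4,1),'q',r['q'].round(2),'tilt',M[:2,2].round(4))
E
python3 st.py
```

```text
6.58 [ 0.646 -0.024  0.052] yaw(y-90) 41.2 F [ 1.1  3.7 -0.6] T [ 0.59 -0.25 -0.28] gap 13.9 q [-0.21  0.79  1.5   0.    0.84 -2.5 ] tilt [0.0017 0.0015]
```

Emit:
send_rows(commands="5 0 0 -0.15 1;5 0 0 -.15 1;5 0 0 -.01 1;5 0 0 -.01 1;5 0 0 -.01 1;5 0 0 -.01 1;5 0 0 -.01 1;5 0 0 -.01 1;5 0 0 -.01 1;5 0 0 -.01 1;5 0 0 -.01 1;5 0 0 -.01 1;5 0 0 -.01 1;5 0 0 -.01 1;5 0 0 -.01 1;5 0 0 -.01 1;5 0 0 -.01 1;5 0 0 -.01 1;5 0 0 -.01 1;5 0 0 -.01 1")

```text
t: 8.25
tcp_pos: [0.6458, -0.0237, 0.0559]
tool_rot: [0.334, 0.943, 0.001, -0.0]
force: [10.1, 3.6, -30.3]
finger_gap: 0.163
gripper_force: 79.4
```

```bash
python3 st.py
```

```text
8.25 [ 0.6458 -0.0237  0.0559] yaw(y-90) -39.01 F [ 10.1   3.6 -30.3] T [ 0.58 -1.83  0.41] gap 13.9 q [-0.21  0.79  1.5   0.    0.85 -1.1 ] tilt [0.0002 0.0015]
```

Emit:
send_rows(commands="5 0 0 -.0085 -1;5 0 0 -.0085 -1;5 0 0 -.0085 -1;5 0 0 -.0085 -1;5 0 0 -.0085 -1;5 0 0 -.0085 -1;5 0 0 -.0085 -1;5 0 0 -.0085 -1;5 0 0 -.0085 -1;5 0 0 -.0085 -1;5 0 0 -.0085 -1;5 0 0 -.0085 -1;5 0 0 -.0085 -1;5 0 0 -.0085 -1;5 0 0 -.0085 -1;5 0 0 -.0085 -1;5 0 0 -.0085 -1;5 0 0 -.0085 -1;5 0 0 -.0085 -1;5 0 0 -.0085 -1")

```text
t: 9.92
tcp_pos: [0.6458, -0.024, 0.0592]
tool_rot: [-0.352, 0.936, 0.001, 0.0]
force: [11.0, 2.3, -30.2]
finger_gap: 0.159
gripper_force: 79.4
```

Emit:
send_rows(commands="5 0 0 -.0085 1;5 0 0 -.0085 1;5 0 0 -.0085 1;5 0 0 -.0085 1;5 0 0 -.0085 1;5 0 0 -.0085 1;5 0 0 -.0085 1;5 0 0 -.0085 1;5 0 0 -.0085 1;5 0 0 -.0085 1;5 0 0 -.0085 1;5 0 0 -.0085 1;5 0 0 -.0085 1;5 0 0 -.0085 1;5 0 0 -.0085 1;5 0 0 -.0085 1;5 0 0 -.0085 1;5 0 0 -.0085 1;5 0 0 -.0085 1;5 0 0 -.0085 1")

```text
t: 11.58
tcp_pos: [0.6458, -0.0237, 0.0625]
tool_rot: [0.334, 0.943, 0.001, -0.0]
force: [10.4, 4.2, -29.3]
finger_gap: 0.161
gripper_force: 79.4
```

Emit:
send_rows(commands="5 0 0 -.0085 -1;5 0 0 -.0085 -1;5 0 0 -.0085 -1;5 0 0 -.0085 -1;5 0 0 -.0085 -1;5 0 0 -.0085 -1;5 0 0 -.0085 -1;5 0 0 -.0085 -1;5 0 0 -.0085 -1;5 0 0 -.0085 -1;5 0 0 -.0085 -1;5 0 0 -.0085 -1;5 0 0 -.0085 -1;5 0 0 -.0085 -1;5 0 0 -.0085 -1;5 0 0 -.0085 -1;5 0 0 -.0085 -1;5 0 0 -.0085 -1;5 0 0 -.0085 -1;5 0 0 -.0085 -1")

```text
t: 13.25
tcp_pos: [0.6458, -0.024, 0.0657]
tool_rot: [-0.352, 0.936, 0.001, 0.0]
force: [10.6, 2.4, -30.0]
finger_gap: 0.157
gripper_force: 79.4
```

Emit:
send_rows(commands="5 0 0 -.0085 1;5 0 0 -.0085 1;5 0 0 -.0085 1;5 0 0 -.0085 1;5 0 0 -.0085 1;5 0 0 -.0085 1;5 0 0 -.0085 1;5 0 0 -.0085 1;5 0 0 -.0085 1;5 0 0 -.0085 1;5 0 0 -.0085 1;5 0 0 -.0085 1;5 0 0 -.0085 1;5 0 0 -.0085 1;5 0 0 -.0085 1;5 0 0 -.0085 1;5 0 0 -.0085 1;5 0 0 -.0085 1;5 0 0 -.0085 1;5 0 0 -.0085 1")

```text
t: 14.92
tcp_pos: [0.6457, -0.0238, 0.0671]
tool_rot: [0.334, 0.943, 0.001, -0.001]
force: [13.6, 2.9, -42.6]
finger_gap: 0.16
gripper_force: 78.7
```

```bash
python3 st.py
```

```text
14.92 [ 0.6457 -0.0238  0.0671] yaw(y-90) -39.01 F [ 13.6   2.9 -42.6] T [ 0.48 -2.4   0.39] gap 13.7 q [-0.21  0.77  1.5   0.    0.87 -1.1 ] tilt [-0.0005  0.0018]
```

Emit:
send_rows(commands="5 0 0 -.005 -1;5 0 0 0 -1;5 0 0 0 -1;5 0 0 0 -1;5 0 0 0 -1;5 0 0 0 -1;5 0 0 0 -1;5 0 0 0 -1;5 0 0 0 -1;5 0 0 0 -1;5 0 0 .15 0;5 0 0 .15 0;5 0 0 .06 0;36 0 0 0 0;36 0 0 0 0;36 0 0 0 0;36 0 0 -1 0;36 0 0 -1 0;36 0 0 -1 0;36 0 0 -1 0")

```text
t: 16.58
tcp_pos: [0.6451, -0.0253, 0.1496]
tool_rot: [-0.011, 1.0, -0.0, 0.0]
force: [-0.1, -0.5, 0.1]
finger_gap: 0.427
gripper_force: 0.0
```

Emit:
send_rows(commands="60 0 -1 0 0;60 0 -1 0 0;60 0 -1 0 0;60 0 -.3 0 .5;60 0 0 0 1;60 0 0 0 1;60 0 0 0 1;60 0 0 0 1;60 0 0 0 1;60 0 0 0 1;60 0 0 0 1;60 0 0 0 1;60 0 0 0 1;60 0 0 0 1;60 0 0 0 1;60 0 0 0 1;60 0 0 0 1;60 0 0 0 1;60 0 0 0 1;60 0 0 0 1")

```text
t: 18.25
tcp_pos: [0.6465, -0.0913, 0.1489]
tool_rot: [0.537, 0.843, -0.0, 0.001]
force: [-0.3, 0.1, 0.1]
finger_gap: 0.705
gripper_force: 0.0
```

Emit:
send_rows(commands="60 0 0 0 1;60 0 0 0 1;60 0 0 0 1;60 0 0 0 1;60 0 0 0 1;60 0 0 0 1;60 0 0 0 0;60 0 0 0 0")

```text
t: 18.92
tcp_pos: [0.6466, -0.0912, 0.1486]
tool_rot: [0.699, 0.715, -0.0, 0.0]
force: [0.4, -0.4, 0.0]
finger_gap: 0.705
gripper_force: 0.0
```

```bash
python3 st.py; python3 - <<'E'
from h import *
import pickle
s=snap('scene');a=np.array(s['pixels']);pickle.dump(s,open('scene1.pkl','wb'))
w=snap('wrist');
o=np.zeros((600,800,3),np.uint8)
o[:200,:320]=cv2.resize(np.array(w['pixels']),(320,200),interpolation=cv2.INTER_AREA)
o[:200,320:800]=cv2.resize(a[120:220,270:510],None,fx=2,fy=2)
o[200:,:]=cv2.resize(a[210:310,280:480],None,fx=4,fy=4,interpolation=cv2.INTER_CUBIC)
cv2.imwrite('pics/c2.png',o[:,:,::-1])
E
```

```text
18.92 [ 0.6466 -0.0912  0.1486] yaw(y-90) -88.68 F [ 0.4 -0.4  0. ] T [-0.02 -0.01 -0.  ] gap 60.2 q [-0.31  0.67  1.44 -0.    1.03 -0.33] tilt [ 0.0005 -0.0007]
```

View pics/c2.png

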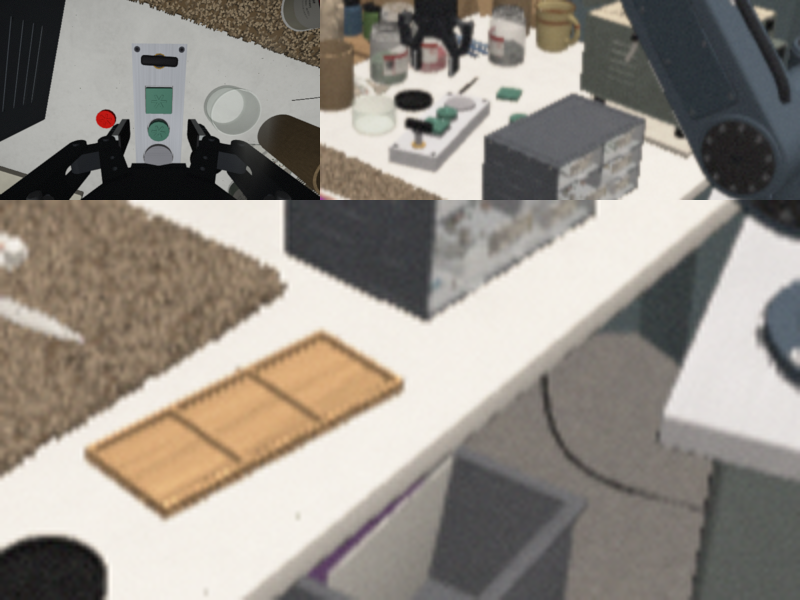

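The ejector is up: both pieces stand proud in the scene crop around (435,120). The crate is fully visible (corners at about (85,453), (167,515), (403,381), (320,332)), with the drawer unit beyond its near end.

```bash
python3 - <<'E'
from h import *
import pickle
s=pickle.load(open('scene1.pkl','rb'))
C=[ray(s,x/4+280,(y-200)/4+210,z)[:2] for x,y,z in [(88,453,.012),(167,509,.012),(402,378,.012),(320,333,.012)]]
print(np.round(C,4).tolist(), [np.linalg.norm(C[i]-C[i-1]).round(4) for i in range(4)])
c=np.mean(C,0);d=(C[0]+C[1]-C[2]-C[3])/2;d/=np.linalg.norm(d)
print('centre',c.round(4),'y axis',d.round(3),'yaw',np.degrees(np.arctan2(-d[0],d[1])).round(1),'cells',[(c+d*k).round(4).tolist() for k in(.076,0,-.076)])
for n,u,v in [('drawer nearest bottom',(430/4+280),(320-200)/4+210),('drawer left bottom',285/4+280,(250-200)/4+210)]: print(n,ray(s,u,v,0).round(3))
u,v=(320+0),0
for n,x,y in [('top front L',484,140),('top corner',557,165),('top back',575,95)]:
    U=(x-320)/2+270;V=y/2+120; print(n,[ray(s,U,V,z).round(3).tolist() for z in (.1,.15,.2)])
E
```

```text
[[0.4937, 0.3986], [0.4179, 0.4298], [0.3274, 0.2178], [0.4038, 0.1887]] [np.float64(0.2284), np.float64(0.082), np.float64(0.2305), np.float64(0.0818)]
centre [0.4107 0.3087] y axis [0.393 0.919] yaw -23.2 cells [[0.4406, 0.3786], [0.4107, 0.3087], [0.3808, 0.2388]]
drawer nearest bottom [0.339 0.117 0.   ]
drawer left bottom [0.482 0.069 0.   ]
top front L [[0.499, 0.031, 0.1], [0.463, 0.121, 0.15], [0.428, 0.211, 0.2]]
top corner [[0.363, 0.06, 0.1], [0.337, 0.147, 0.15], [0.31, 0.235, 0.2]]
top back [[0.418, -0.205, 0.1], [0.388, -0.099, 0.15], [0.358, 0.007, 0.2]]
```

Emit:
send_rows(commands="60 .05 -.05 1 0;60 0 0 1 0;60 0 0 1 0;60 0 0 1 0;60 0 0 .8 0;60 0 0 .3 0;60 0 0 .1 0;60 0 0 0 0")

```text
t: 19.68
tcp_pos: [0.6458, -0.0899, 0.0438]
tool_rot: [0.699, 0.715, -0.0, -0.0]
force: [0.2, 0.6, -0.1]
finger_gap: 0.704
gripper_force: 0.0
```

```bash
python3 st.py
```

```text
19.68 [ 0.6458 -0.0899  0.0438] yaw(y-90) -88.75 F [ 0.2  0.6 -0.1] T [ 0.05  0.05 -0.  ] gap 60.1 q [-0.31  0.81  1.49 -0.    0.84 -0.33] tilt [-0.0003 -0.    ]
```

Emit:
send_rows(commands="60 0 0 .15 0;60 0 0 .12 0;60 0 0 0 0;44 0 0 0 0;40 0 0 0 0;40 0 0 0 0;40 0 0 0 0;40 0 0 0 0", grip_force=30)

```text
t: 20.35
tcp_pos: [0.6467, -0.09, 0.0392]
tool_rot: [0.699, 0.715, 0.001, 0.001]
force: [1.2, 0.7, 4.3]
finger_gap: 0.53
gripper_force: 31.6
```

```bash
python3 st.py; python3 -c "
from h import *
s=snap('wrist','w3.png')"
```

```text
20.35 [ 0.6467 -0.09    0.0392] yaw(y-90) -88.77 F [1.2 0.7 4.3] T [ 0.01 -0.19 -0.02] gap 45.3 q [-0.31  0.82  1.49  0.    0.83 -0.33] tilt [ 0.0022 -0.0007]
```

View pics/w3.png

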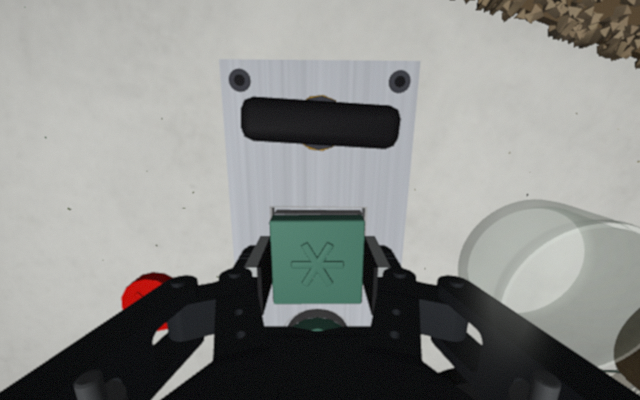

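Emit:
send_rows(commands="40 0 0 -.5 0;40 0 0 -1 0;40 0 0 -1 0;40 0 0 -1 0;40 0 0 -1 0;40 0 0 -1 0;40 0 0 -1 0;40 0 0 -1 0;40 .5 -.1 -.5 0;40 1 -.4 0 0;40 1 -.4 0 0;40 1 -.4 0 0;40 1 -.4 0 0;40 1 -.4 0 0;40 1 -.4 0 0;40 1 -.4 0 0;40 1 -.4 0 0;40 1 -.4 0 0;40 1 -.4 0 0;40 1 -.4 0 0")

```text
t: 22.07
tcp_pos: [0.5485, 0.1396, 0.1979]
tool_rot: [0.699, 0.715, -0.001, -0.001]
force: [0.4, -0.4, -1.1]
finger_gap: 0.525
gripper_force: 31.6
```

Emit:
send_rows(commands="40 1 -.4 0 0;40 1 -.4 0 0;40 1 -.4 0 0;40 1 -.4 0 0;40 1 -.4 0 0;40 1 -.4 0 0;40 1 -.4 0 0;40 1 -.4 0 0;40 1 -.4 0 0;40 1 -.4 0 0;40 1 -.4 0 0;40 1 -.4 0 0;40 .2 -.46 0 0;40 0 0 0 1;40 0 0 0 1;40 0 0 0 1;40 0 0 0 1;40 0 0 0 1;40 0 0 0 1;40 0 0 0 .1")

```text
t: 23.73
tcp_pos: [0.4389, 0.379, 0.1979]
tool_rot: [0.835, 0.55, -0.002, 0.0]
force: [0.1, 0.3, -0.7]
finger_gap: 0.53
gripper_force: 31.6
```

```bash
cat > go.py <<'E'
import sys
from h import *
x,y,z,yaw=map(float,sys.argv[1:])
r=readout.sense();M=Rotation.from_quat(r['tool_rot']).as_matrix()
d=M.T@(np.array([x,y,z])-r['tcp_pos'])/.02
cy=np.degrees(np.arctan2(-M[0,1],M[1,1]))
print('units',d.round(2),'spin units',round((cy-yaw)/4,2),'yaw now',cy.round(2),'gap',round(r['finger_gap']*85.4,1),'t',r['t'],'q6',r['q'][5].round(2))
E
python3 go.py .4406 .3786 .0082 -113.2; python3 -c "
from h import *
s=snap('wrist','w4.png')"
```

```text
units [0.04 0.1  9.49] spin units -0.01 yaw now -113.25 gap 45.3 t 23.7333 q6 0.93
```

View pics/w4.png

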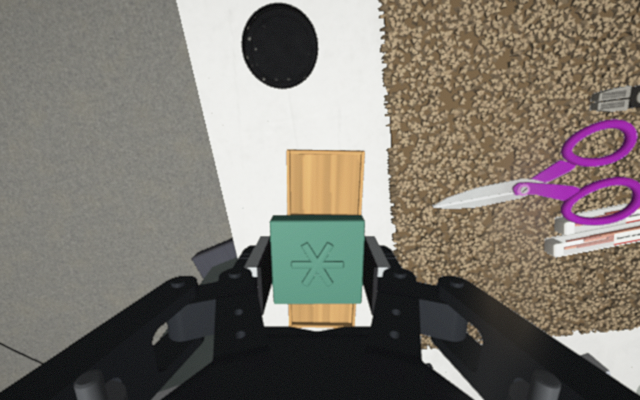

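The square is held level. The crate's far end shows at (287,150)–(365,150), aligned with the tool.

```bash
python3 - <<'E'
from h import *
s=snap('wrist')
a,b=ray(s,286.5,150,.012)[:2],ray(s,364.5,150,.012)[:2]
d=(b-a)/np.linalg.norm(b-a);n=np.array([-d[1],d[0]])
m=(a+b)/2;print(a,b,np.linalg.norm(b-a),'yaw',np.degrees(np.arctan2(d[1],d[0])))
for k in (.04,.116): print((m-n*k).round(4))
E
```

```text
[0.42132741 0.42737693] [0.50083408 0.3935117 ] 0.08641853271937157 yaw -23.071191409397468
[0.4454 0.3736]
[0.4156 0.3037]
```

Emit:
send_rows(commands="40 -.08 .34 1 0;40 0 0 1 0;40 0 0 1 0;40 0 0 1 0;40 0 0 1 0;40 0 0 1 0;40 0 0 1 0;40 0 0 1 0;40 0 0 .8 0;40 0 0 .4 0;40 0 0 .15 0;40 0 0 0 0;40 0 0 0 0")

```text
t: 24.92
tcp_pos: [0.4465, 0.376, 0.0121]
tool_rot: [0.835, 0.551, 0.001, 0.0]
force: [-0.0, -0.3, -0.1]
finger_gap: 0.532
gripper_force: 31.6
```

```bash
python3 st.py
```

```text
24.92 [0.4465 0.376  0.0121] yaw(y-90) -113.14 F [-0.  -0.3 -0.1] T [-0.04  0.   -0.03] gap 45.5 q [ 0.51  0.81  1.68 -0.    0.65  0.91] tilt [0.0011 0.0006]
```

Emit:
send_rows(commands="40 0 -.08 .08 0;40 0 0 .07 0;40 0 0 0 0;56 0 0 0 0;56 0 0 0 0;56 0 0 0 0;56 0 0 -.3 0;56 0 0 -1 0;56 0 0 -1 0;56 0 0 -1 0;56 0 0 -1 0;56 0 0 -1 0;56 0 0 -1 0")

```text
t: 26.0
tcp_pos: [0.4439, 0.3761, 0.1353]
tool_rot: [0.835, 0.551, -0.001, -0.0]
force: [0.0, 0.6, -0.1]
finger_gap: 0.656
gripper_force: 0.0
```

```bash
python3 go.py .646 -.1482 .20 -88.8; python3 -c "
from h import *
s=snap('wrist','w5.png')
for z in (.014,): print(blobs(s,*G,z))"
```

```text
units [-20.13  19.6   -3.23] spin units -6.09 yaw now -113.17 gap 56.0 t 26.0 q6 0.92
[([317.9, 196.7], [0.4438, 0.377], [45.0, 44.8], 67.6)]
```

View pics/w5.png

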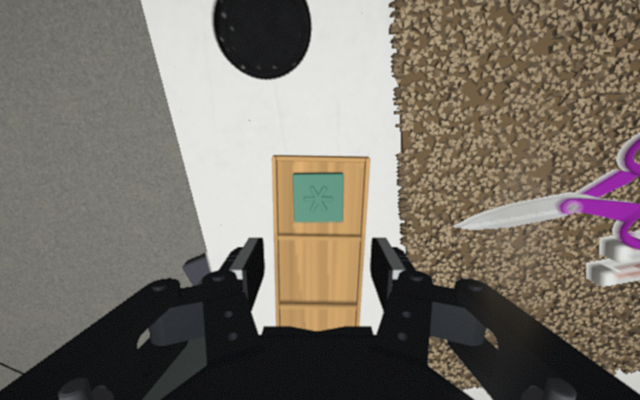

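The pressed square lies flat in the end cell, at (318,197).

Emit:
send_rows(commands="56 -1 .98 -.8 0;56 -1 .98 -.8 0;56 -1 .98 -.8 0;56 -1 .98 -.8 0;56 -1 .98 0 0;56 -1 .98 0 0;56 -1 .98 0 0;56 -1 .98 0 0;56 -1 .98 0 0;56 -1 .98 0 0;56 -1 .98 0 0;56 -1 .98 0 0;56 -1 .98 0 0;56 -1 .98 0 0;56 -1 .98 0 0;56 -1 .98 0 0;56 -1 .98 0 0;56 -1 .98 0 0;56 -1 .98 0 0;56 -1 .98 0 0")

```text
t: 27.72
tcp_pos: [0.6473, -0.1466, 0.1979]
tool_rot: [0.835, 0.551, -0.0, -0.001]
force: [0.4, 0.8, 0.0]
finger_gap: 0.658
gripper_force: 0.0
```

Emit:
send_rows(commands="56 0 0 1 -1;56 0 0 1 -1;56 0 0 1 -1;56 0 0 1 -1;56 0 0 1 -1;56 0 0 0 -1;56 0 0 0 -.1;56 0 0 0 0;56 0 0 0 0")

```text
t: 28.47
tcp_pos: [0.648, -0.1457, 0.099]
tool_rot: [0.7, 0.714, 0.0, 0.001]
force: [0.1, 0.3, -0.2]
finger_gap: 0.66
gripper_force: 0.0
```

```bash
python3 go.py .646 -.1482 .0392 -88.8; python3 -c "
from h import *
s=snap('wrist')
for z in (.045,): print(blobs(s,*G,z))"
```

```text
units [-0.12 -0.1   2.99] spin units -0.01 yaw now -88.85 gap 56.3 t 28.4667 q6 -0.41
[([316.7, 223.6], [0.6467, -0.1466], [38.4, 40.0], 12.8)]
```

Emit:
send_rows(commands="56 -.08 -.06 1 0;56 0 0 1 0;56 0 0 .7 0;56 0 0 .22 0;56 0 0 0 0;40 0 0 0 0;34 0 0 0 0;34 0 0 0 0;34 0 0 0 0;34 0 0 0 0;34 0 0 0 0")

```text
t: 29.43
tcp_pos: [0.6476, -0.1476, 0.0411]
tool_rot: [0.699, 0.715, 0.001, 0.001]
force: [0.8, -0.6, 2.8]
finger_gap: 0.448
gripper_force: 30.6
```

```bash
python3 st.py; python3 go.py .4145 .3045 .2 -113.2
```

```text
29.43 [ 0.6476 -0.1476  0.0411] yaw(y-90) -88.77 F [ 0.8 -0.6  2.8] T [ 0.05 -0.31 -0.02] gap 38.3 q [-0.39  0.83  1.46  0.    0.85 -0.41] tilt [ 0.0028 -0.001 ]
units [ 22.84 -11.14  -8.  ] spin units 6.11 yaw now -88.77 gap 38.3 t 29.4333 q6 -0.41
```

Emit:
send_rows(commands="34 0 0 -.5 0;34 0 0 -1 0;34 0 0 -1 0;34 0 0 -1 0;34 0 0 -1 0;34 0 0 -1 0;34 0 0 -1 0;34 0 0 -1 0;34 .8 -.5 -.5 0;34 1 -.48 0 0;34 1 -.48 0 0;34 1 -.48 0 0;34 1 -.48 0 0;34 1 -.48 0 0;34 1 -.48 0 0;34 1 -.48 0 0;34 1 -.48 0 0;34 1 -.48 0 0;34 1 -.48 0 0;34 1 -.48 0 0")

```text
t: 31.1
tcp_pos: [0.5241, 0.0871, 0.2003]
tool_rot: [0.7, 0.715, -0.001, -0.001]
force: [1.1, 0.7, 0.6]
finger_gap: 0.449
gripper_force: 30.3
```

Emit:
send_rows(commands="34 1 -.48 0 0;34 1 -.48 0 0;34 1 -.48 0 0;34 1 -.48 0 0;34 1 -.48 0 0;34 1 -.48 0 0;34 1 -.48 0 0;34 1 -.48 0 0;34 1 -.48 0 0;34 1 -.48 0 0;34 1 -.48 0 0;34 0 0 0 1;34 0 0 0 1;34 0 0 0 1;34 0 0 0 1;34 0 0 0 1;34 0 0 0 1;34 0 0 0 .1;34 0 0 0 0")

```text
t: 32.68
tcp_pos: [0.4149, 0.3036, 0.2003]
tool_rot: [0.834, 0.551, -0.0, -0.0]
force: [0.4, -0.6, -0.4]
finger_gap: 0.45
gripper_force: 30.3
```

```bash
python3 go.py .4145 .3045 .0122 -113.2;python3 st.py
```

```text
units [ 0.04 -0.03  9.4 ] spin units 0.03 yaw now -113.09 gap 38.4 t 32.6833 q6 0.82
32.68 [0.4149 0.3036 0.2003] yaw(y-90) -113.09 F [ 0.4 -0.6 -0.4] T [ 0.01  0.01 -0.03] gap 38.4 q [ 0.41  0.43  1.75 -0.    0.96  0.82] tilt [-0.0008 -0.0005]
```

Emit:
send_rows(commands="34 .04 0 1 0;34 0 0 1 0;34 0 0 1 0;34 0 0 1 0;34 0 0 1 0;34 0 0 1 0;34 0 0 1 0;34 0 0 1 0;34 0 0 .8 0;34 0 0 .4 0;34 0 0 .15 0;34 0 0 .04 0;34 0 0 0 0;50 0 0 0 0;50 0 0 0 0;50 0 0 0 0;50 0 0 0 0;50 0 0 -.5 0;50 0 0 -1 0;50 0 0 -1 0")

```text
t: 34.35
tcp_pos: [0.4152, 0.3044, 0.0629]
tool_rot: [0.835, 0.551, -0.001, -0.0]
force: [-0.5, -0.1, -0.8]
finger_gap: 0.585
gripper_force: 0.0
```

Emit:
send_rows(commands="50 0 0 -1 0;50 0 0 -1 0;50 0 0 -1 0;50 0 0 -1 0;50 0 0 -1 0;50 0 0 -1 0;50 0 0 0 0")

```text
t: 34.93
tcp_pos: [0.4177, 0.3057, 0.1866]
tool_rot: [0.835, 0.551, 0.004, 0.001]
force: [-0.1, 0.4, -1.0]
finger_gap: 0.588
gripper_force: 0.0
```

```bash
python3 go.py .6458 -.0238 .21 1; python3 -c "
from h import *
s=snap('wrist')
for z in (.014,): print(blobs(s,*G,z))
w=snap('side');a=np.array(w['pixels']);wr=np.array(s['pixels'])
o=np.zeros((560,800,3),np.uint8);o[:,:400]=cv2.resize(a[205:345,280:380],None,fx=4,fy=4);o[:400,400:]=cv2.resize(wr[100:300,220:420],None,fx=2,fy=2)
cv2.imwrite('pics/c3.png',o[:,:,::-1])
"
```

```text
units [-10.66  16.97  -1.14] spin units -28.54 yaw now -113.15 gap 50.2 t 34.9333 q6 0.82
[([315.0, 188.6], [0.4149, 0.3049], [37.1, 37.0], 21.8), ([313.2, 115.3], [0.4436, 0.3767], [43.5, 43.8], 66.9)]
```

View pics/c3.png

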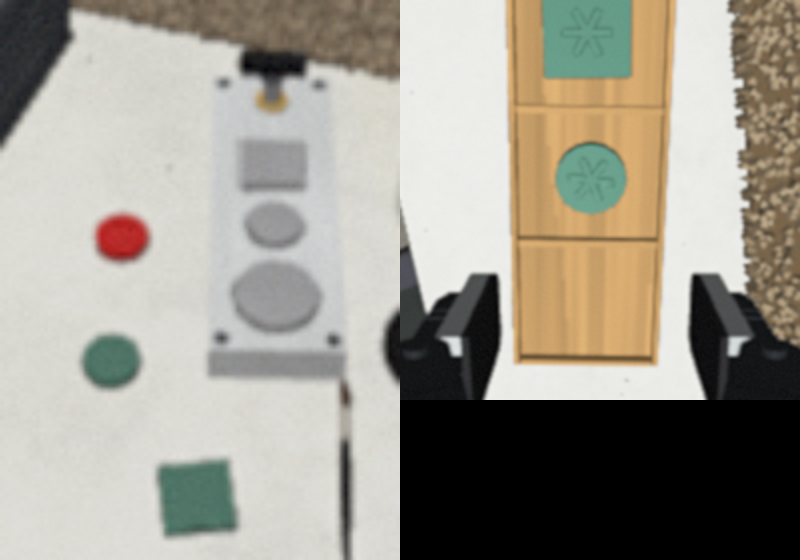

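Both pressed pieces lie flat in the crate (star up), and the die pads are up and empty. The blanks have not moved.

Emit:
send_rows(commands="50 -.63 1 -.1 0;50 -.63 1 -.1 0;50 -.63 1 -.1 0;50 -.63 1 -.1 0;50 -.63 1 -.1 0;50 -.63 1 -.1 0;50 -.63 1 -.1 0;50 -.63 1 -.1 0;50 -.63 1 -.1 0;50 -.63 1 -.1 0;50 -.63 1 -.1 0;50 -.63 1 0 0;50 -.63 1 0 0;50 -.63 1 0 0;50 -.63 1 0 0;50 -.63 1 0 0;50 -.6 .97 0 0;50 0 0 0 1;50 0 0 0 1;50 0 0 0 1")

```text
t: 36.7
tcp_pos: [0.6428, -0.0258, 0.2021]
tool_rot: [0.889, 0.458, -0.002, -0.001]
force: [-0.7, -0.3, -1.1]
finger_gap: 0.588
gripper_force: 0.0
```

Emit:
send_rows(commands="50 0 0 0 1;50 0 0 0 1;50 0 0 .5 1;50 0 0 .5 1;50 0 0 .5 1;50 0 0 .5 1;50 0 0 .5 1;50 0 0 .5 1;50 0 0 .5 1;50 0 0 .5 1;50 0 0 0 1;50 0 0 0 1;50 0 0 0 1;50 0 0 0 .5;50 0 0 0 0;50 0 0 0 0")

```text
t: 38.03
tcp_pos: [0.6428, -0.025, 0.1229]
tool_rot: [1.0, 0.008, -0.001, -0.0]
force: [-0.6, -0.6, -0.1]
finger_gap: 0.586
gripper_force: 0.0
```

```bash
python3 go.py .6458 -.0238 .064 -179;python3 st.py; python3 -c "
from h import *
s=snap('wrist','w6.png')"
```

```text
units [ 0.16 -0.06  2.94] spin units -0.03 yaw now -179.11 gap 50.0 t 38.0333 q6 1.34
38.03 [ 0.6428 -0.025   0.1229] yaw(y-90) -179.11 F [-0.6 -0.6 -0.1] T [ 0.01 -0.   -0.01] gap 50.0 q [-0.21  0.69  1.48 -0.    0.97  1.34] tilt [-0.0027  0.0006]
```

View pics/w6.png

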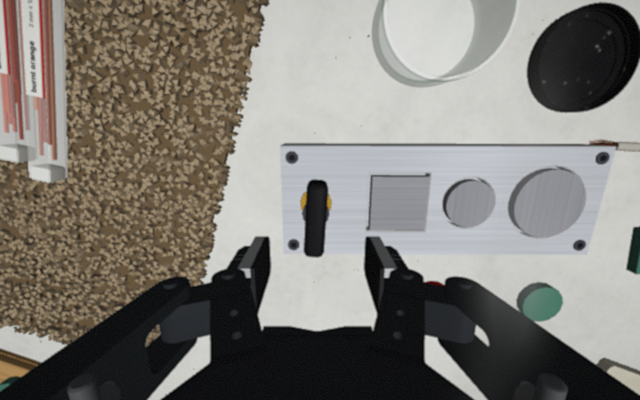

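Emit:
send_rows(commands="50 .16 -.06 1 0;50 0 0 1 0;50 0 0 .7 0;50 0 0 .24 0;20 0 0 0 0;10 0 0 0 0;5 0 0 0 0;5 0 0 0 0;5 0 0 0 0;5 0 0 0 0;5 0 0 0 0;5 0 0 0 0", grip_force=80)

```text
t: 39.08
tcp_pos: [0.6475, -0.0238, 0.0665]
tool_rot: [1.0, 0.007, 0.001, -0.0]
force: [-0.4, 2.2, 6.0]
finger_gap: 0.16
gripper_force: 78.5
```

Emit:
send_rows(commands="5 0 0 .15 -1;5 0 0 .1 -1;5 0 0 .01 -1;5 0 0 .01 -1;5 0 0 .01 -1;5 0 0 .01 -1;5 0 0 .01 -1;5 0 0 .01 -1;5 0 0 .01 -1;5 0 0 .01 -1")

```text
t: 39.92
tcp_pos: [0.6474, -0.0231, 0.0644]
tool_rot: [0.937, 0.35, 0.001, -0.0]
force: [-8.6, 5.5, 28.6]
finger_gap: 0.163
gripper_force: 84.1
```

```bash
python3 st.py
```

```text
39.92 [ 0.6474 -0.0231  0.0644] yaw(y-90) -139.07 F [-8.6  5.5 28.6] T [ 0.85  1.45 -0.34] gap 13.9 q [-0.21  0.78  1.5   0.    0.87  0.65] tilt [0.0019 0.0012]
```

Moving down 2 mm per half sweep; continue.

Emit:
send_rows(commands="5 0 0 .0085 1;5 0 0 .0085 1;5 0 0 .0085 1;5 0 0 .0085 1;5 0 0 .0085 1;5 0 0 .0085 1;5 0 0 .0085 1;5 0 0 .0085 1;5 0 0 .0085 1;5 0 0 .0085 1;5 0 0 .0085 1;5 0 0 .0085 1;5 0 0 .0085 1;5 0 0 .0085 1;5 0 0 .0085 1;5 0 0 .0085 1;5 0 0 .0085 1;5 0 0 .0085 1;5 0 0 .0085 1;5 0 0 .0085 1")

```text
t: 41.58
tcp_pos: [0.6474, -0.0245, 0.0611]
tool_rot: [0.942, -0.336, 0.001, 0.001]
force: [-8.6, 1.0, 28.7]
finger_gap: 0.165
gripper_force: 80.5
```

Emit:
send_rows(commands="5 0 0 .0085 -1;5 0 0 .0085 -1;5 0 0 .0085 -1;5 0 0 .0085 -1;5 0 0 .0085 -1;5 0 0 .0085 -1;5 0 0 .0085 -1;5 0 0 .0085 -1;5 0 0 .0085 -1;5 0 0 .0085 -1;5 0 0 .0085 -1;5 0 0 .0085 -1;5 0 0 .0085 -1;5 0 0 .0085 -1;5 0 0 .0085 -1;5 0 0 .0085 -1;5 0 0 .0085 -1;5 0 0 .0085 -1;5 0 0 .0085 -1;5 0 0 .0085 -1")

```text
t: 43.25
tcp_pos: [0.6474, -0.0231, 0.0577]
tool_rot: [0.937, 0.35, 0.001, -0.0]
force: [-7.0, 3.9, 30.6]
finger_gap: 0.162
gripper_force: 83.9
```

Emit:
send_rows(commands="5 0 0 .0085 1;5 0 0 .0085 1;5 0 0 .0085 1;5 0 0 .0085 1;5 0 0 .0085 1;5 0 0 .0085 1;5 0 0 .0085 1;5 0 0 .0085 1;5 0 0 .0085 1;5 0 0 .0085 1;5 0 0 .0085 1;5 0 0 .0085 1;5 0 0 .0085 1;5 0 0 .0085 1;5 0 0 .0085 1;5 0 0 .0085 1;5 0 0 .0085 1;5 0 0 .0085 1;5 0 0 .0085 1;5 0 0 .0085 1")

```text
t: 44.92
tcp_pos: [0.6474, -0.0245, 0.0544]
tool_rot: [0.942, -0.336, 0.001, 0.001]
force: [-8.7, 0.8, 29.8]
finger_gap: 0.16
gripper_force: 80.6
```

Emit:
send_rows(commands="5 0 0 .0085 -1;5 0 0 .0085 -1;5 0 0 .0085 -1;5 0 0 .0085 -1;5 0 0 .0085 -1;5 0 0 .0085 -1;5 0 0 .0085 -1;5 0 0 .0085 -1;5 0 0 .0085 -1;5 0 0 .0085 -1;5 0 0 .0085 -1;5 0 0 .0085 -1;5 0 0 .0085 -1;5 0 0 .0085 -1;5 0 0 .0085 -1;5 0 0 .0085 -1;5 0 0 .0085 -1;5 0 0 .0085 -1;5 0 0 .0085 -1;5 0 0 .0085 -1")

```text
t: 46.58
tcp_pos: [0.6474, -0.023, 0.0514]
tool_rot: [0.937, 0.349, 0.001, -0.0]
force: [-9.3, 4.7, 33.8]
finger_gap: 0.164
gripper_force: 85.6
```

```bash
python3 st.py
```

```text
46.58 [ 0.6474 -0.023   0.0514] yaw(y-90) -139.09 F [-9.3  4.7 33.8] T [ 0.85  1.59 -0.49] gap 14.0 q [-0.21  0.8   1.5   0.    0.84  0.65] tilt [0.0019 0.0013]
```

Emit:
send_rows(commands="5 0 0 .0085 1;5 0 0 .0085 1;5 0 0 .0085 1;5 0 0 .0085 1;5 0 0 .0085 1;5 0 0 .0085 1;5 0 0 .0085 1;5 0 0 .0085 1;5 0 0 .0085 1;5 0 0 .0085 1;5 0 0 .0085 1;5 0 0 .0085 1;5 0 0 .0085 1;5 0 0 .0085 1;5 0 0 .0085 1;5 0 0 .0085 1;5 0 0 .0085 1;5 0 0 .0085 1;5 0 0 0 1;5 0 0 0 1")

```text
t: 48.25
tcp_pos: [0.6475, -0.0245, 0.0511]
tool_rot: [0.942, -0.335, 0.002, 0.001]
force: [-12.9, 2.1, 46.6]
finger_gap: 0.164
gripper_force: 81.9
```

Emit:
send_rows(commands="5 0 0 0 -1;5 0 0 0 -1;5 0 0 0 -1;5 0 0 0 -1;5 0 0 0 -1;5 0 0 0 -1;5 0 0 0 -1;5 0 0 0 -1;5 0 0 0 -1;5 0 0 0 -1")

```text
t: 49.08
tcp_pos: [0.6478, -0.0237, 0.0511]
tool_rot: [1.0, 0.008, 0.002, 0.0]
force: [-11.9, 3.6, 45.9]
finger_gap: 0.164
gripper_force: 86.6
```

```bash
python3 st.py
```

```text
49.08 [ 0.6478 -0.0237  0.0511] yaw(y-90) -179.06 F [-11.9   3.6  45.9] T [ 0.7   2.19 -0.45] gap 14.0 q [-0.21  0.8   1.5   0.    0.84  1.34] tilt [ 0.0031 -0.    ]
```

Emit:
send_rows(commands="5 0 0 -.15 0;5 0 0 -.15 0;5 0 0 -.08 0;40 0 0 0 0;40 0 0 0 0;40 0 0 0 0;60 0 0 -1 0;60 0 0 -1 0;60 0 0 -1 0;60 0 0 -1 0;60 -.2 1 -1 0;60 -.2 1 -1 0;60 -.2 1 -.8 0;60 -.2 1 0 0;60 -.2 1 0 0;60 -.2 1 0 0;60 -.2 1 0 0;60 -.2 1 0 0;60 -.2 1 0 0;60 -.2 1 0 0")

```text
t: 50.75
tcp_pos: [0.6092, -0.2258, 0.1846]
tool_rot: [1.0, 0.007, -0.001, -0.0]
force: [-0.5, 0.9, -0.2]
finger_gap: 0.703
gripper_force: 0.0
```

Emit:
send_rows(commands="60 -.2 1 0 -.5;60 -.2 1 0 0;60 -.2 1 0 0;60 -.2 1 0 0;60 -.2 1 0 0;60 -.2 1 0 0;60 -.2 .8 0 0;60 0 0 0 -1;60 0 0 0 -1;60 0 0 0 -1;60 0 0 0 -1;60 0 0 0 -1;60 0 0 0 -1;60 0 0 0 -1;60 0 0 0 -1;60 0 0 0 -1;60 0 0 0 -1;60 0 0 0 -1;60 0 0 0 -1;60 0 0 0 -1")

```text
t: 52.42
tcp_pos: [0.5876, -0.3617, 0.1848]
tool_rot: [0.887, 0.462, -0.0, -0.001]
force: [0.1, -0.6, -0.2]
finger_gap: 0.701
gripper_force: 0.0
```

Emit:
send_rows(commands="60 0 0 0 -1;60 0 0 0 -1;60 0 0 0 -1;60 0 0 0 -1;60 0 0 0 -1;60 0 0 0 -1;60 0 0 0 -1;60 0 0 0 -1;60 0 0 0 -1;60 0 0 0 0;60 0 0 0 0")

```text
t: 53.33
tcp_pos: [0.5877, -0.3617, 0.1851]
tool_rot: [0.703, 0.712, -0.0, -0.001]
force: [-0.6, -0.1, -0.1]
finger_gap: 0.704
gripper_force: 0.0
```

```bash
python3 st.py; python3 -c "
from h import *
s=snap('wrist','w7.png')
for b in blobs(s,*G,.010): print(b)"
```

```text
53.33 [ 0.5877 -0.3617  0.1851] yaw(y-90) -89.27 F [-0.6 -0.1 -0.1] T [ 0.    0.04 -0.08] gap 60.1 q [-0.71  0.67  1.3  -0.    1.16 -0.73] tilt [-0.0009  0.0006]
([327.7, 176.6], [0.5979, -0.351], [44.0, 44.7], 8.3)
([282.9, 115.8], [0.5498, -0.2877], [37.6, 36.8], 0.8)
```

View pics/w7.png

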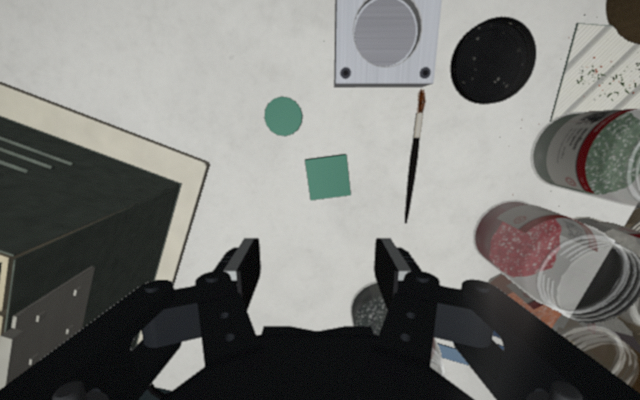

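The small blank has been knocked to (283,116); the square blank at (328,177) is unmoved and turned about 8°. The brush lies well to its right.

Emit:
send_rows(commands="60 .53 .52 1 0;60 0 0 1 -1;60 0 0 1 -.9;60 0 0 1 0;60 0 0 1 0;60 0 0 1 0;60 0 0 1 0;60 0 0 .7 0;60 0 0 .5 0;60 0 0 0 0;60 0 0 0 0")

```text
t: 54.3
tcp_pos: [0.5982, -0.351, 0.0216]
tool_rot: [0.653, 0.757, -0.0, -0.0]
force: [0.4, -0.0, -0.1]
finger_gap: 0.702
gripper_force: 0.0
```

```bash
python3 go.py .5979 -.351 .0085 -81.7; python3 st.py
```

```text
units [-0.   -0.01  0.65] spin units 0.03 yaw now -81.59 gap 59.9 t 54.3 q6 -0.84
54.3 [ 0.5982 -0.351   0.0216] yaw(y-90) -81.59 F [ 0.4 -0.  -0.1] T [-0.03  0.02  0.02] gap 59.9 q [-0.69  0.88  1.38 -0.    0.88 -0.84] tilt [-0.0003  0.0002]
```

Emit:
send_rows(commands="60 0 0 .4 0;60 0 0 .25 0;60 0 0 0 0;46 0 0 0 0;40 0 0 0 0;40 0 0 0 0;40 0 0 0 0;40 0 0 0 0;40 0 0 0 0", grip_force=35)

```text
t: 55.05
tcp_pos: [0.5984, -0.3511, 0.0093]
tool_rot: [0.653, 0.757, -0.0, 0.0]
force: [0.5, 0.1, 3.1]
finger_gap: 0.522
gripper_force: 36.5
```

```bash
python3 st.py;  python3 go.py .6457 -.0904 .12 -88.9;python3 -c "
from h import *
s=snap('wrist','w8.png')
# save a crop
im=cv2.imread('pics/w8.png');cv2.imwrite('pics/w8c.png',cv2.resize(im[180:340,200:440],None,fx=3,fy=3))"
```

```text
55.05 [ 0.5984 -0.3511  0.0093] yaw(y-90) -81.57 F [0.5 0.1 3.1] T [ 0.02  0.05 -0.04] gap 44.6 q [-0.69  0.9   1.38 -0.    0.86 -0.84] tilt [ 0.0007 -0.0006]
units [12.54  4.25 -5.54] spin units 1.83 yaw now -81.57 gap 44.6 t 55.05 q6 -0.84
```

View pics/w8c.png

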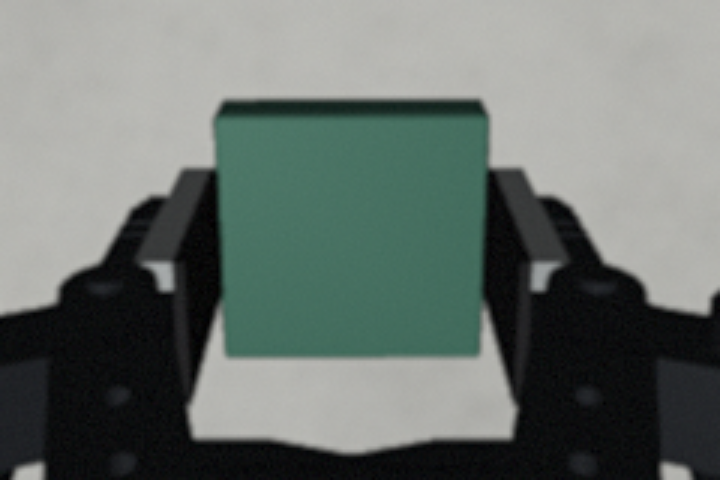

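The blank is square in the fingers and held level.

Emit:
send_rows(commands="40 0 0 -.5 0;40 0 0 -1 0;40 0 0 -1 0;40 0 0 -1 0;40 0 0 -1 0;40 0 0 -1 0;40 .5 .2 0 0;40 1 .34 0 0;40 1 .34 0 0;40 1 .34 0 0;40 1 .34 0 0;40 1 .34 0 0;40 1 .34 0 0;40 1 .34 0 0;40 1 .34 0 0;40 1 .34 0 0;40 1 .34 0 0;40 1 .34 0 0;40 1 .34 0 1;40 0 .14 0 .83")

```text
t: 56.77
tcp_pos: [0.6477, -0.0855, 0.1178]
tool_rot: [0.7, 0.714, -0.0, -0.002]
force: [-0.2, -0.6, -0.6]
finger_gap: 0.522
gripper_force: 36.3
```

Emit:
send_rows(commands="40 0 0 1 0;40 0 0 1 0;40 0 0 .5 0;40 0 0 0 0;40 0 0 0 0")

```text
t: 57.18
tcp_pos: [0.6482, -0.0904, 0.0679]
tool_rot: [0.7, 0.714, -0.001, -0.001]
force: [-0.2, -0.2, -0.8]
finger_gap: 0.519
gripper_force: 36.2
```

```bash
python3 go.py .6463 -.0900 .0403 -88.8;python3 st.py; python3 - <<'E'
from h import *
r=readout.sense();s=snap('wrist');zt=r['tcp_pos'][2]-.0093+.010
for b in blobs(s,*G,zt,500): print(b, (np.array(b[1])-r['tcp_pos'][:2]).round(4))
# cavity edges: profile of grey along image column/row over die top plane
g=cv2.GaussianBlur(cv2.cvtColor(np.array(s['pixels']),cv2.COLOR_RGB2GRAY),(0,0),1.0)
for y in np.arange(-.075,-.05,.001):
    u,v=proj(s,(.646,y,.031)); print(round(y,3),(round(u),round(v)),[int(g[int(round(proj(s,(.646+k,y,.031))[1])),int(round(proj(s,(.646+k,y,.031))[0]))]) for k in(-.015,0,.015)],end=' | ')
E
```

```text
units [ 0.02 -0.09  1.38] spin units -0.02 yaw now -88.89 gap 44.4 t 57.1833 q6 -0.33
57.18 [ 0.6482 -0.0904  0.0679] yaw(y-90) -88.89 F [-0.2 -0.2 -0.8] T [-0.   -0.02  0.08] gap 44.4 q [-0.31  0.78  1.47  0.    0.89 -0.33] tilt [-0.0023  0.0008]
([316.9, 255.6], [0.6469, -0.0891], [46.2, 47.1], 1.3) [-0.0013  0.0013]
-0.075 (316, 208) [128, 128, 132] | -0.074 (316, 207) [128, 128, 131] | -0.073 (316, 205) [128, 128, 131] | -0.072 (316, 204) [128, 127, 131] | -0.071 (316, 202) [128, 127, 131] | -0.07 (316, 200) [128, 128, 132] | -0.069 (316, 199) [128, 128, 131] | -0.068 (316, 197) [128, 127, 131] | -0.067 (316, 196) [132, 129, 132] | -0.066 (316, 194) [139, 145, 137] | -0.065 (316, 193) [159, 158, 157] | -0.064 (316, 191) [164, 171, 164] | -0.063 (316, 189) [166, 172, 167] | -0.062 (316, 188) [166, 172, 167] | -0.061 (316, 186) [166, 172, 167] | -0.06 (316, 185) [166, 172, 167] | -0.059 (317, 183) [166, 172, 167] | -0.058 (317, 181) [166, 172, 167] | -0.057 (317, 180) [165, 172, 167] | -0.056 (317, 178) [166, 172, 167] | -0.055 (317, 177) [166, 172, 167] | -0.054 (317, 175) [166, 172, 167] | -0.053 (317, 173) [166, 172, 167] | -0.052 (317, 172) [166, 172, 166] | -0.051 (317, 170) [166, 172, 166] |
```

Emit:
send_rows(commands="40 -.03 -.085 .7 0;40 0 0 .4 0;40 0 0 .15 0;40 0 0 .1 0;40 0 0 .08 0;40 0 0 .07 0;40 0 0 0 0;40 0 0 0 0")

```text
t: 57.9
tcp_pos: [0.6476, -0.0915, 0.0399]
tool_rot: [0.7, 0.714, 0.0, 0.0]
force: [0.1, -0.0, 4.0]
finger_gap: 0.524
gripper_force: 36.7
```

```bash
python3 st.py
```

```text
57.9 [ 0.6476 -0.0915  0.0399] yaw(y-90) -88.88 F [ 0.1 -0.   4. ] T [-0.01  0.2  -0.03] gap 44.8 q [-0.31  0.82  1.48 -0.    0.84 -0.33] tilt [ 0.0009 -0.0004]
```

Emit:
send_rows(commands="40 .05 0 0 0;40 .04 0 0 0;40 0 0 0 0;40 0 0 0 0")

```text
t: 58.23
tcp_pos: [0.6471, -0.0893, 0.0384]
tool_rot: [0.7, 0.714, 0.0, -0.0]
force: [0.3, -0.3, -0.9]
finger_gap: 0.526
gripper_force: 36.2
```

```bash
python3 st.py; python3 - <<'E'
from h import *
r=readout.sense();s=snap('wrist');zt=.041
for b in blobs(s,*G,zt,500): print(b, (np.array(b[1])-r['tcp_pos'][:2]).round(4))
g=cv2.GaussianBlur(cv2.cvtColor(np.array(s['pixels']),cv2.COLOR_RGB2GRAY),(0,0),.8)
def pr(A):
    o=[]
    for x,y in A:
        u,v=proj(s,(x,y,.031)); o.append(int(g[int(round(v)),int(round(u))]))
    return o
print('y -.072..-.058',pr([(.646,y) for y in np.arange(-.072,-.058,.0005)]))
for yy in(-.0665,-.068): print('x- .616...630',pr([(x,yy) for x in np.arange(.614,.630,.0005)]),'x+ .662-.678',pr([(x,yy) for x in np.arange(.662,.678,.0005)]))
E
```

```text
58.23 [ 0.6471 -0.0893  0.0384] yaw(y-90) -88.91 F [ 0.3 -0.3 -0.9] T [0.06 0.01 0.04] gap 44.9 q [-0.31  0.82  1.49  0.    0.83 -0.33] tilt [-0.0002  0.0007]
([316.9, 255.5], [0.6459, -0.0872], [45.6, 46.4], 1.1) [-0.0012  0.0021]
y -.072..-.058 [106, 101, 86, 66, 48, 38, 36, 45, 71, 106, 127, 127, 137, 149, 162, 171, 176, 177, 177, 177, 178, 177, 177, 177, 177, 177, 177, 177]
x- .616...630 [176, 174, 174, 174, 174, 173, 173, 172, 172, 172, 173, 169, 159, 143, 121, 97, 95, 123, 153, 167, 162, 149, 139, 139, 136, 136, 135, 134, 133, 133, 133, 133, 134] x+ .662-.678 [130, 130, 129, 128, 128, 128, 128, 128, 131, 139, 152, 161, 156, 129, 99, 97, 125, 152, 164, 169, 171, 171, 171, 172, 172, 173, 172, 170, 169, 169, 169, 170, 170]
x- .616...630 [177, 175, 174, 174, 174, 174, 173, 172, 172, 172, 173, 170, 160, 145, 122, 94, 82, 101, 127, 140, 97, 90, 84, 81, 81, 81, 81, 80, 80, 79, 79, 79, 79] x+ .662-.678 [45, 45, 45, 45, 45, 45, 45, 45, 45, 46, 50, 59, 70, 74, 78, 96, 128, 154, 165, 170, 171, 171, 171, 172, 172, 172, 173, 172, 170, 169, 169, 170, 170]
```

It slipped into the cavity (force gone, z below the rim). Lowering further.

Emit:
send_rows(commands="40 -.02 0 .08 0;40 0 0 .08 0;40 0 0 .05 0;40 0 0 0 0;40 0 0 0 0")

```text
t: 58.7
tcp_pos: [0.6471, -0.0896, 0.037]
tool_rot: [0.7, 0.714, 0.0, -0.0]
force: [-4.4, 2.6, 15.9]
finger_gap: 0.526
gripper_force: 44.6
```

```bash
python3 st.py
```

```text
58.7 [ 0.6471 -0.0896  0.037 ] yaw(y-90) -88.88 F [-4.4  2.6 15.9] T [0.27 0.66 0.04] gap 44.9 q [-0.31  0.82  1.49  0.    0.83 -0.33] tilt [-0.0001  0.0005]
```

Emit:
send_rows(commands="40 0 0 -.12 0;40 0 0 0 0;52 0 0 0 0;56 0 0 0 0;56 0 0 0 0;56 0 0 -.5 0;56 0 0 -1 0;56 0 0 -1 0;56 0 0 -1 0;56 0 0 -1 0;56 0 0 0 0;56 0 0 0 0")

```text
t: 59.7
tcp_pos: [0.6482, -0.0903, 0.1286]
tool_rot: [0.7, 0.714, 0.001, 0.002]
force: [-0.2, -0.1, -0.2]
finger_gap: 0.656
gripper_force: 0.0
```

```bash
python3 st.py; python3 - <<'E'
from h import *
s=snap('wrist')
for z in(.031,.036): print(blobs(s,*G,z,200))
w=snap('side');print([b for b in blobs(w,*G,.01,40)])
r=readout.sense()
E
python3 go.py .5498 -.2886 .0095 -89
```

```text
59.7 [ 0.6482 -0.0903  0.1286] yaw(y-90) -88.89 F [-0.2 -0.1 -0.2] T [0.01 0.01 0.02] gap 56.0 q [-0.31  0.7   1.45  0.    0.99 -0.33] tilt [ 0.0032 -0.001 ]
[([315.0, 204.3], [0.6456, -0.0898], [45.0, 45.7], 1.3)]
[([315.0, 204.3], [0.6456, -0.0883], [44.0, 44.7], 1.3)]
[([311.0, 306.6], [0.5515, -0.2932], [31.5, 34.2], 3.1), ([347.7, 246.5], [0.6477, -0.0755], [42.3, 37.0], 2.0), ([295.0, 160.4], [0.4457, 0.3718], [44.0, 41.5], 69.0), ([424.0, 157.5], [0.9448, 0.4069], [66.1, 148.9], 80.1)]
units [-9.84 -5.02  5.84] spin units 0.03 yaw now -88.89 gap 56.2 t 59.8 q6 -0.33
```

The square blank is flush (same footprint as the original pressed piece). Now the small blank.

Emit:
send_rows(commands="56 -1 -.5 0 0;56 -1 -.5 0 0;56 -1 -.5 0 0;56 -1 -.5 0 0;56 -1 -.5 0 0;56 -1 -.5 0 0;56 -1 -.5 0 0;56 -1 -.5 0 0;56 -1 -.5 0 0;56 -.84 -.5 1 0;56 0 0 1 0;56 0 0 1 0;56 0 0 0 0;56 0 0 0 0")

```text
t: 60.97
tcp_pos: [0.5495, -0.2877, 0.0648]
tool_rot: [0.7, 0.714, -0.0, -0.003]
force: [0.3, 0.3, 0.3]
finger_gap: 0.654
gripper_force: 0.0
```

```bash
python3 go.py .5505 -.2887 .0100 -89; python3 -c "
from h import *
s=snap('wrist')
print(blobs(s,*G,.010,200))"
```

```text
units [-0.06  0.06  2.74] spin units 0.02 yaw now -88.91 gap 55.9 t 60.9667 q6 -0.68
[([319.8, 221.3], [0.5501, -0.287], [39.3, 37.8], 83.6)]
```

Emit:
send_rows(commands="56 -.05 .05 1 0;56 0 0 1 0;56 0 0 .55 0;56 0 0 .2 0;56 0 0 0 0;40 0 0 0 0;34 0 0 0 0;34 0 0 0 0;34 0 0 0 0;34 0 0 0 0;34 0 0 0 0")

```text
t: 61.93
tcp_pos: [0.5529, -0.2902, 0.0134]
tool_rot: [0.7, 0.714, 0.0, 0.001]
force: [0.3, 1.0, 6.7]
finger_gap: 0.436
gripper_force: 35.3
```

```bash
python3 st.py;python3 go.py .6476 -.1485 .12 -88.9
```

```text
61.93 [ 0.5529 -0.2902  0.0134] yaw(y-90) -88.89 F [0.3 1.  6.7] T [ 0.16  0.04 -0.  ] gap 37.2 q [-0.66  0.83  1.57  0.    0.73 -0.68] tilt [ 0.002  -0.0013]
units [ 6.98  4.88 -5.33] spin units 0.0 yaw now -88.89 gap 37.2 t 61.9333 q6 -0.68
```

Emit:
send_rows(commands="34 0 0 -.5 0;34 0 0 -1 0;34 0 0 -1 0;34 0 0 -1 0;34 0 0 -1 0;34 0 0 -.8 0;34 0 0 0 0")

```text
t: 62.52
tcp_pos: [0.554, -0.2912, 0.122]
tool_rot: [0.7, 0.714, 0.0, 0.004]
force: [0.1, -0.6, -0.3]
finger_gap: 0.439
gripper_force: 35.1
```

```bash
python3 st.py; python3 - <<'E'
from h import *
r=readout.sense();s=snap('wrist');zt=r['tcp_pos'][2]-.003
for b in blobs(s,*G,zt,500): print(b, (np.array(b[1])-r['tcp_pos'][:2]).round(4))
E
```

```text
62.52 [ 0.554  -0.2912  0.122 ] yaw(y-90) -88.88 F [ 0.1 -0.6 -0.3] T [-0.09  0.01 -0.05] gap 37.5 q [-0.66  0.67  1.53 -0.    0.93 -0.68] tilt [ 0.0058 -0.0047]
([316.9, 247.4], [0.5527, -0.2872], [38.8, 39.7], 39.1) [-0.0013  0.004 ]
```

Emit:
send_rows(commands="34 .9 .6 0 0;34 1 .7 0 0;34 1 .7 0 0;34 1 .7 0 0;34 1 .7 0 0;34 1 .7 0 0;34 1 .7 0 0;34 0 0 1 0;34 0 0 1 0;34 0 0 .4 0;34 0 0 0 0;34 0 0 0 0")

```text
t: 63.57
tcp_pos: [0.6445, -0.1499, 0.0688]
tool_rot: [0.7, 0.714, -0.001, -0.001]
force: [0.3, 0.3, -0.2]
finger_gap: 0.439
gripper_force: 35.2
```

```bash
python3 st.py; cat > cav.py <<'E'
from h import *
import sys
r=readout.sense();s=snap('wrist')
off=float(sys.argv[1])  # tcp - piece top
for b in blobs(s,*G,r['tcp_pos'][2]-off,500): print(b[1:], (np.array(b[1])-r['tcp_pos'][:2]).round(4))
g=cv2.GaussianBlur(cv2.cvtColor(np.array(s['pixels']),cv2.COLOR_RGB2GRAY),(0,0),.8)
def pr(A):
    o=[]
    for x,y in A:
        u,v=proj(s,(x,y,.031)); o.append(int(g[int(round(v)),int(round(u))]))
    return o
for x in (.640,.6465,.653): print(x,'y from -.135 up .0005',pr([(x,y) for y in np.arange(-.135,-.115,.0005)]))
E
python3 cav.py .001
```

```text
63.57 [ 0.6445 -0.1499  0.0688] yaw(y-90) -88.92 F [ 0.3  0.3 -0.2] T [-0.01 -0.01 -0.03] gap 37.5 q [-0.4   0.79  1.45 -0.    0.91 -0.42] tilt [-0.0025  0.001 ]
([0.6432, -0.1449], [40.1, 37.6], 89.3) [-0.0013  0.005 ]
([0.6455, -0.0891], [35.9, 35.4], 1.2) [0.001  0.0608]
0.64 y from -.135 up .0005 [123, 123, 123, 122, 123, 123, 126, 127, 128, 128, 127, 127, 131, 140, 140, 152, 161, 165, 164, 166, 166, 166, 166, 166, 166, 165, 165, 165, 165, 165, 166, 166, 165, 165, 166, 165, 162, 151, 151, 132, 110]
0.6465 y from -.135 up .0005 [120, 123, 122, 122, 122, 123, 125, 127, 127, 128, 127, 125, 124, 124, 126, 134, 148, 148, 161, 169, 171, 172, 172, 172, 172, 172, 172, 172, 172, 172, 172, 172, 172, 172, 172, 172, 172, 168, 158, 138, 111]
0.653 y from -.135 up .0005 [125, 123, 121, 121, 121, 123, 125, 127, 127, 127, 126, 125, 125, 129, 139, 154, 154, 166, 172, 173, 173, 172, 172, 172, 172, 172, 172, 172, 172, 172, 172, 172, 172, 172, 172, 172, 172, 168, 156, 134, 107]
```

```bash
python3 - <<'E'
from h import *
r=readout.sense();s=snap('wrist');im=np.array(s['pixels']);t=r['tcp_pos']
u,v=proj(s,(t[0],t[1],t[2]))
c=int(317)
print([(y,int(im[y,c,1]),int(im[y,c,0])) for y in range(195,320,1) if y<222 or y>275])
print('row',[(x,int(im[248,x,1])) for x in list(range(265,285))+list(range(350,370))])
E
```

```text
[(195, 147, 146), (196, 133, 132), (197, 123, 123), (198, 123, 122), (199, 125, 125), (200, 128, 128), (201, 130, 128), (202, 126, 125), (203, 125, 123), (204, 123, 123), (205, 120, 120), (206, 122, 121), (207, 124, 124), (208, 126, 125), (209, 115, 114), (210, 83, 78), (211, 47, 36), (212, 39, 22), (213, 37, 22), (214, 48, 30), (215, 77, 48), (216, 111, 71), (217, 120, 78), (218, 117, 76), (219, 116, 74), (220, 119, 78), (221, 119, 79), (276, 111, 70), (277, 111, 71), (278, 111, 70), (279, 110, 70), (280, 111, 69), (281, 110, 67), (282, 111, 68), (283, 111, 79), (284, 116, 100), (285, 126, 123), (286, 127, 126), (287, 127, 127), (288, 123, 122), (289, 121, 121), (290, 120, 119), (291, 121, 120), (292, 122, 121), (293, 124, 124), (294, 124, 123), (295, 124, 124), (296, 122, 122), (297, 120, 119), (298, 122, 121), (299, 125, 124), (300, 124, 123), (301, 126, 125), (302, 122, 123), (303, 124, 123), (304, 124, 122), (305, 124, 123), (306, 124, 124), (307, 125, 125), (308, 126, 124), (309, 124, 124), (310, 124, 123), (311, 126, 125), (312, 125, 123), (313, 127, 126), (314, 126, 126), (315, 125, 124), (316, 128, 127), (317, 124, 123), (318, 125, 127), (319, 124, 122)]
row [(265, 60), (266, 58), (267, 60), (268, 59), (269, 58), (270, 60), (271, 59), (272, 57), (273, 38), (274, 20), (275, 8), (276, 10), (277, 1), (278, 7), (279, 6), (280, 18), (281, 57), (282, 100), (283, 116), (284, 120), (350, 111), (351, 109), (352, 92), (353, 54), (354, 19), (355, 6), (356, 14), (357, 6), (358, 8), (359, 15), (360, 18), (361, 39), (362, 55), (363, 60), (364, 59), (365, 58), (366, 59), (367, 58), (368, 56), (369, 57)]
```

```bash
python3 - <<'E'
from h import *
r=readout.sense();s=snap('wrist');t=r['tcp_pos']
for d in (-.002,.0,.002,.004,.006):
    z=t[2]-d
    a,b=ray(s,317,214.9,z),ray(s,317,283.6,z);l,q=ray(s,281,248,z),ray(s,353,248,z)
    e=ray(s,317,210,z-.01)
    print(d,'y ext',(a[1]-b[1]).round(4),'x ext',(q[0]-l[0]).round(4),'c',((l[0]+q[0])/2).round(4),((a[1]+b[1])/2).round(4),'bottom front edge y',e[1].round(4),a[1].round(4))
E
```

```text
-0.002 y ext 0.0376 x ext 0.0362 c 0.6445 -0.1459 bottom front edge y -0.1276 -0.1271
0.0 y ext 0.0382 x ext 0.0368 c 0.6445 -0.1468 bottom front edge y -0.1282 -0.1277
0.002 y ext 0.0387 x ext 0.0373 c 0.6445 -0.1477 bottom front edge y -0.1288 -0.1284
0.004 y ext 0.0393 x ext 0.0379 c 0.6446 -0.1487 bottom front edge y -0.1294 -0.129
0.006 y ext 0.0399 x ext 0.0384 c 0.6446 -0.1496 bottom front edge y -0.1301 -0.1297
```

Emit:
send_rows(commands="34 .02 .095 .6 0;34 0 0 .3 0;34 0 0 .15 0;34 0 0 .1 0;34 0 0 .08 0;34 0 0 .07 0;34 0 0 0 0;34 0 0 0 0")

```text
t: 64.38
tcp_pos: [0.6474, -0.1495, 0.0441]
tool_rot: [0.7, 0.714, 0.0, 0.0]
force: [-0.4, 0.6, -1.0]
finger_gap: 0.437
gripper_force: 35.2
```

```bash
python3 st.py; python3 cav.py .0034
```

```text
64.38 [ 0.6474 -0.1495  0.0441] yaw(y-90) -88.89 F [-0.4  0.6 -1. ] T [-0.03  0.01 -0.  ] gap 37.3 q [-0.39  0.82  1.45  0.    0.86 -0.41] tilt [ 0.0002 -0.0001]
([0.6461, -0.1455], [38.2, 40.9], 2.5) [-0.0013  0.004 ]
([0.6459, -0.0897], [42.8, 42.2], 1.6) [-0.0015  0.0598]
0.64 y from -.135 up .0005 [107, 107, 107, 105, 96, 96, 75, 52, 37, 35, 47, 76, 107, 107, 129, 144, 156, 164, 167, 168, 168, 167, 167, 167, 167, 167, 167, 167, 167, 167, 166, 166, 166, 166, 168, 169, 169, 165, 156, 140, 117]
0.6465 y from -.135 up .0005 [105, 105, 105, 105, 105, 105, 102, 89, 66, 45, 35, 35, 36, 52, 82, 113, 135, 152, 165, 171, 171, 173, 175, 175, 175, 175, 175, 175, 175, 174, 174, 175, 175, 175, 175, 175, 175, 172, 163, 146, 122]
0.653 y from -.135 up .0005 [103, 103, 103, 103, 100, 89, 69, 48, 36, 36, 39, 57, 85, 113, 133, 151, 165, 173, 173, 174, 174, 174, 174, 174, 174, 174, 174, 173, 173, 173, 174, 174, 174, 174, 174, 174, 173, 169, 160, 143, 143]
```

Emit:
send_rows(commands="34 -.02 0 .1 0;34 0 0 .07 0;34 0 0 .05 0;34 0 0 0 0;34 0 0 0 0")

```text
t: 64.85
tcp_pos: [0.6472, -0.1499, 0.0395]
tool_rot: [0.7, 0.714, -0.0, -0.0]
force: [-1.0, -0.1, -0.3]
finger_gap: 0.438
gripper_force: 35.2
```

```bash
python3 st.py
```

```text
64.85 [ 0.6472 -0.1499  0.0395] yaw(y-90) -88.89 F [-1.  -0.1 -0.3] T [-0.   -0.04  0.05] gap 37.4 q [-0.4   0.83  1.46 -0.    0.86 -0.41] tilt [-0.0003  0.0001]
```

Inserted about 5 mm without force. Release, rise, and check.

Emit:
send_rows(commands="34 0 0 .06 0;34 0 0 0 0;44 0 0 0 0;50 0 0 0 0;50 0 0 0 0;50 0 0 -.5 0;50 0 0 -1 0;50 0 0 -1 0;50 0 0 -1 0;50 0 0 -1 0;50 0 0 0 0;50 0 0 0 0")

```text
t: 65.85
tcp_pos: [0.6483, -0.1503, 0.1304]
tool_rot: [0.7, 0.714, 0.001, 0.002]
force: [1.3, 0.6, -0.8]
finger_gap: 0.582
gripper_force: 0.0
```

```bash
python3 st.py; python3 - <<'E'
from h import *
s=snap('wrist')
print(blobs(s,*G,.031,200))
w=snap('side');print([b for b in blobs(w,*G,.031,40)])
g=np.array(s['pixels'])
def pr(A):
    o=[]
    for x,y in A:
        u,v=proj(s,(x,y,.031)); o.append(tuple(int(k) for k in g[int(round(v)),int(round(u))][:2]))
    return o
print(pr([(.6465,y) for y in np.arange(-.130,-.1235,.0005)]),pr([(.6465,y) for y in np.arange(-.1725,-.166,.0005)]))
E
```

```text
65.85 [ 0.6483 -0.1503  0.1304] yaw(y-90) -88.89 F [ 1.3  0.6 -0.8] T [0.04 0.01 0.03] gap 49.7 q [-0.4   0.71  1.42 -0.    1.01 -0.41] tilt [ 0.0036 -0.0015]
[([314.6, 200.6], [0.6454, -0.1469], [39.1, 38.0], 82.9), ([316.2, 132.3], [0.6457, -0.0906], [45.4, 44.2], 1.2)]
[([347.9, 261.1], [0.6473, -0.1518], [34.0, 29.8], 2.1), ([347.7, 246.4], [0.647, -0.0952], [39.4, 36.1], 2.0), ([295.0, 160.4], [0.4495, 0.3419], [43.0, 40.9], 68.5), ([424.1, 157.5], [0.9377, 0.3761], [64.7, 148.8], 80.5)]
[(78, 117), (73, 113), (73, 113), (53, 89), (53, 89), (54, 68), (103, 105), (103, 105), (148, 150), (148, 150), (166, 170), (167, 170), (167, 170), (165, 168)] [(162, 165), (161, 165), (161, 165), (154, 156), (154, 156), (134, 136), (134, 136), (100, 100), (100, 100), (73, 77), (73, 77), (70, 95), (72, 109)]
```

```bash
python3 -c "
from station import sign_off
print(sign_off())"
```

```text
the job is handed in; nothing more can be done
None
```

I worked the ejector up, laid the pressed square and small pieces flat in two crate cells, worked the ejector down, set both blanks flush in their cavities and handed the job in; I saw no large pressed piece or blank, and no verdict came back.

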